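# Check milling-spindle sleeves on the fit gauge

### The job

Set the fit gauge to measuring: with the flat screwdriver from the wooden stand, turn the gauge's slotted selector a quarter turn clockwise to its stop, then put the screwdriver back upright in its stand. Next try the sleeves one by one, from the shortest to the tallest, sliding each straight down the gauge pin as far as it will go. Put those that go all the way down to the gauge's top in the rectangular tray and those that stop on the pin's step in the round dish, and leave the small plaster die and the wax jar where they are.

Things in the scene. Friction and masses are not known exactly. Their poses are not given: they have to be found in the camera images.
- slot (a point): Brass slotted selector of the fit gauge: disc 42 mm across standing 16 mm proud of the gauge's top, with a straight slot 5.5 mm wide, 9 mm deep and open at both ends (38 mm long) across its middle. This point is on its axis at its top face, 42.5 mm above the bench; it turns with the selector: x runs along the slot, z up.
- selector (a joint): Angle of the selector in rad: about 0 to 0.15 at the start, grows as it turns clockwise seen from above, hard stop at 1.571 (a quarter turn). It is held by friction (0.06 N m) and stays where it is left.
- gauge: Fit gauge fixed to the bench: low grey box 90 x 220 mm, 24 mm high, a small dark display in its middle. Origin at the centre of its underside, z up, y along its length; the selector is at y = +60 mm, the gauge pin at y = -60 mm.
- pin_foot (a point): Foot of the upright steel gauge pin, on its axis on the gauge's top (24 mm above the bench). The pin is stepped: 16 mm thick for the lower 20 mm, a 2 mm bevel up to a step at 22 mm, above it 10 mm thick up to its tapered tip at 45 mm.
- driver: Stubby flat screwdriver, stands upright blade down in its stand at the start. Origin at the blade's tip, z up along it to the handle, x along the blade's width. Blade 16 mm wide and 3.5 mm thick (2 mm in the last 4 mm), steel shaft, a round black collar 36 mm across from 45 to 50 mm above the tip, then a black flat-sided handle from 50 to 106 mm, 30 mm along x and 24 mm along y. 90 g.
- stand: Wooden screwdriver stand fixed to the bench, 70 x 70 mm, 55 mm high, with an upright 21 mm through hole in its middle; the driver hangs in it by its collar, the blade's tip 10 mm above the bench. Origin at the centre of its underside.
- tray: White rectangular plastic tray fixed to the bench, 130 mm (x) by 170 mm (y), 20 mm high, walls and floor 5 mm thick. Origin at the centre of its underside.
- dish: White round dish fixed to the bench, 166 mm across the rim, 20 mm high, wall 4 mm, floor 5 mm thick. Origin at the centre of its underside.
- stone_die: Bystander: small loose plaster tooth die, 28 mm across, 32 mm high. Origin under its centre.
- wax_jar: Bystander: small loose jar, 36 mm across, 34 mm high. Origin under its centre.
- bur_block: Bystander: fixed aluminium block 60 x 70 x 30 mm with small burs standing on it up to 52 mm. Origin under its centre.
- sleeve22a: Plain steel sleeve, upright on the bench at the start, 37 mm outside diameter, 22 mm high, about 100 g; absent in some starts (never two of one height). Origin at the centre of its lower end, z along its bore. Its bore is either 18 mm (passes the whole pin) or 13 mm (stops on the pin's step, 22 mm above its foot): which is found on the pin.
- sleeve22b: Plain steel sleeve, upright on the bench at the start, 37 mm outside diameter, 22 mm high, about 100 g; absent in some starts (never two of one height). Origin at the centre of its lower end, z along its bore. Its bore is either 18 mm (passes the whole pin) or 13 mm (stops on the pin's step, 22 mm above its foot): which is found on the pin.
- sleeve27a: Plain steel sleeve, upright on the bench at the start, 37 mm outside diameter, 27 mm high, about 100 g; absent in some starts (never two of one height). Origin at the centre of its lower end, z along its bore. Its bore is either 18 mm (passes the whole pin) or 13 mm (stops on the pin's step, 22 mm above its foot): which is found on the pin.
- sleeve27b: Plain steel sleeve, upright on the bench at the start, 37 mm outside diameter, 27 mm high, about 100 g; absent in some starts (never two of one height). Origin at the centre of its lower end, z along its bore. Its bore is either 18 mm (passes the whole pin) or 13 mm (stops on the pin's step, 22 mm above its foot): which is found on the pin.
- sleeve32a: Plain steel sleeve, upright on the bench at the start, 37 mm outside diameter, 32 mm high, about 100 g; absent in some starts (never two of one height). Origin at the centre of its lower end, z along its bore. Its bore is either 18 mm (passes the whole pin) or 13 mm (stops on the pin's step, 22 mm above its foot): which is found on the pin.
- sleeve32b: Plain steel sleeve, upright on the bench at the start, 37 mm outside diameter, 32 mm high, about 100 g; absent in some starts (never two of one height). Origin at the centre of its lower end, z along its bore. Its bore is either 18 mm (passes the whole pin) or 13 mm (stops on the pin's step, 22 mm above its foot): which is found on the pin.
- sleeve37a: Plain steel sleeve, upright on the bench at the start, 37 mm outside diameter, 37 mm high, about 100 g; absent in some starts (never two of one height). Origin at the centre of its lower end, z along its bore. Its bore is either 18 mm (passes the whole pin) or 13 mm (stops on the pin's step, 22 mm above its foot): which is found on the pin.
- sleeve37b: Plain steel sleeve, upright on the bench at the start, 37 mm outside diameter, 37 mm high, about 100 g; absent in some starts (never two of one height). Origin at the centre of its lower end, z along its bore. Its bore is either 18 mm (passes the whole pin) or 13 mm (stops on the pin's step, 22 mm above its foot): which is found on the pin.
Mind the look-alikes: they are no part of the job. What is shaped like the gauge but turquoise is not meant. Leave any yellow look-alike of the sleeve27b alone.

How it is judged:
On the way, in this order (a step that is already met when the one before it is completed fails the run):
1. the selector is turned a quarter turn clockwise to its stop with the screwdriver's blade in its slot (value of joint selector above 1.42 rad and horizontal distance between driver and slot below 0.008 m and z of driver in the frame of slot below -0.002 m and angle between driver's own z axis and vertical below 0.25 rad), for 0.1 s.
2. the screwdriver is back upright in its stand, let go (horizontal distance between driver and stand below 0.006 m and z of driver in the frame of stand between 0.004 and 0.016 m and angle between driver's own z axis and vertical below 0.12 rad and contact force between the fingers and driver below 0.1 N), for 0.2 s.
3. the 22 mm sleeve is tried: down the gauge pin as far as it goes (on the foot, or on the step if its bore is narrow) (((horizontal distance between sleeve22a and pin_foot below 0.004 m and z of sleeve22a in the frame of pin_foot below 0.004 m and angle between sleeve22a's own z axis and vertical below 0.12 rad) or (horizontal distance between sleeve22b and pin_foot below 0.004 m and z of sleeve22b in the frame of pin_foot below 0.027 m and angle between sleeve22b's own z axis and vertical below 0.12 rad))), for 0.1 s.
4. the 27 mm sleeve is tried: down the gauge pin as far as it goes (on the foot, or on the step if its bore is narrow) (((horizontal distance between sleeve27a and pin_foot below 0.004 m and z of sleeve27a in the frame of pin_foot below 0.027 m and angle between sleeve27a's own z axis and vertical below 0.12 rad) or (horizontal distance between sleeve27b and pin_foot below 0.004 m and z of sleeve27b in the frame of pin_foot below 0.004 m and angle between sleeve27b's own z axis and vertical below 0.12 rad))), for 0.1 s.
5. the 32 mm sleeve is tried: down the gauge pin as far as it goes (on the foot, or on the step if its bore is narrow) (((horizontal distance between sleeve32a and pin_foot below 0.004 m and z of sleeve32a in the frame of pin_foot below 0.027 m and angle between sleeve32a's own z axis and vertical below 0.12 rad) or (horizontal distance between sleeve32b and pin_foot below 0.004 m and z of sleeve32b in the frame of pin_foot below 0.004 m and angle between sleeve32b's own z axis and vertical below 0.12 rad))), for 0.1 s.
6. the 37 mm sleeve is tried: down the gauge pin as far as it goes (on the foot, or on the step if its bore is narrow) (((horizontal distance between sleeve37a and pin_foot below 0.004 m and z of sleeve37a in the frame of pin_foot below 0.004 m and angle between sleeve37a's own z axis and vertical below 0.12 rad) or (horizontal distance between sleeve37b and pin_foot below 0.004 m and z of sleeve37b in the frame of pin_foot below 0.027 m and angle between sleeve37b's own z axis and vertical below 0.12 rad))), for 0.1 s.
At the end, for the whole second after the job is handed in: The selector stands at its clockwise stop (above 1.40 rad); the screwdriver hangs upright in its stand (within 6 mm of its middle), let go; every sleeve that passes the whole pin rests on the floor of the rectangular tray and every sleeve that stops on the step rests on the floor of the round dish (all of step 2 and value of joint selector above 1.4 rad and x of sleeve22a in the frame of tray between -0.06 and 0.06 m and y of sleeve22a in the frame of tray between -0.08 and 0.08 m and z of each of sleeve22a, sleeve27b, sleeve32b, sleeve37a in the frame of tray below 0.025 m and linear speed of each of sleeve22a, sleeve22b, sleeve27a, sleeve27b, sleeve32a, sleeve32b, sleeve37a, sleeve37b below 0.02 m/s and horizontal distance between each of sleeve22b, sleeve27a, sleeve32a, sleeve37b and dish below 0.074 m and z of each of sleeve22b, sleeve27a, sleeve32a, sleeve37b in the frame of dish below 0.025 m and x of sleeve27b in the frame of tray between -0.06 and 0.06 m and y of sleeve27b in the frame of tray between -0.08 and 0.08 m and x of sleeve32b in the frame of tray between -0.06 and 0.06 m and y of sleeve32b in the frame of tray between -0.08 and 0.08 m and x of sleeve37a in the frame of tray between -0.06 and 0.06 m and y of sleeve37a in the frame of tray between -0.08 and 0.08 m); the robot touches nothing.
It fails at once if the plaster die or the wax jar is moved by more than 50 mm (distance of any of stone_die, wax_jar from where it was at the start of the episode above 0.05 m).
Of sleeve22a, sleeve22b only 1 to 1 are there at a start; the rules pass over those that are not, and their reading is None.
Of sleeve27a, sleeve27b only 1 to 1 are there at a start; the rules pass over those that are not, and their reading is None.
Of sleeve32a, sleeve32b only 1 to 1 are there at a start; the rules pass over those that are not, and their reading is None.
Of sleeve37a, sleeve37b only 1 to 1 are there at a start; the rules pass over those that are not, and their reading is None.
Of sleeve22a, sleeve22b, sleeve27a, sleeve27b, sleeve32a, sleeve32b, sleeve37a, sleeve37b only 7 to 8 are there at a start; the rules pass over those that are not, and their reading is None.
At some moment in a run one of sleeve22a, sleeve22b, sleeve27a, sleeve27b, sleeve32a, sleeve32b, sleeve37a, sleeve37b may be knocked a few centimetres aside while the robot is not near it.
It also fails if it takes over 210 s, if anything falls off the work surface, if the arm or the gripper's body presses on something with over 40 N, if the wrist force passes 120 N, or if a joint passes its speed limit or range.

### The arm

A 7-joint arm with a two-finger parallel gripper is mounted at the origin on the work surface. World frame = base frame: x ahead of the robot, y to its left, z up, the work surface at z = 0. Lengths are in m, angles in rad, forces in N, time in s.
With the tool pointing down it reaches from about 0.4 to 0.85 m from the base axis. Payload 4.5 kg.
Tool frame: the origin (TCP) lies midway between the tips of the shut fingers; the grasp point (between the pads) lies 19 mm behind it (r.grip_depth is the distance from the TCP to the grasp point, in m); z points along the fingers, y is the direction in which the jaws open and shut (so a half turn about z gives the same grasp; the last joint's range is limited). The gripper opens to 88 mm and grips with 3 to 60 N. Pads are 18 mm wide; open, the fingers measure 123 mm over their backs; the gripper's body (75 mm by 187 mm) begins 45 mm behind the grasp point.
Start: joints at [1.325, 0.689, -0.195, 1.565, 0.157, 0.902, -0.215], TCP at [0.173, -0.601, 0.203] pointing down, gripper open.
Joint ranges: [-3.01, 3.01], [-0.46, 2.08], [-1.47, 1.51], [0.13, 2.56], [-1, 4.14], [0.04, 2.09], [-2.66, 2.66]. Speed limits (rad/s): [2.57, 2.57, 3.14, 3.14, 3.14, 3.14, 3.14].

### API

Orientations are given as a rotation vector (axis times angle).
In Python, from bench import r, eyes, job gives the robot as it stands.
- The arm moves only by the tool move_arm, never from a script. Its argument "increments" is a list that holds one entry, the list of rows, each a list of 7 numbers: the shift along the world's x, y, z in cm, then the turn, a rotation vector about the world's x, y, z in rad, then the opening, from -1 (shut) to 1 (fully open). In form: [[[x, y, z, ax, ay, az, jaw], ...]]. A call has 1 to 20 rows; each row shifts and turns the pose as measured when the row begins; what a row does not reach is not made up. A row lasts 1/8 s, in which the tool goes at most 62.5 mm and 10.7 degrees, less where a joint would pass 70% of its speed; a pose out of reach is approached as far as the arm can. A call is refused whole if a number of a shift passes 6.25 or a number of a turn 0.188, either way. A call with a gripper value outside its range is refused whole. The fingers move at their own pace and stop on an object; "newtons" is the grip in N (left out, the last holds). Time passes only in rows, so rows that do not move let the fingers close. It gives the time, the measured TCP pose, the force and the opening at its end, in the units of the state.
- r.state(): the state, without advancing time (a new reading comes with each control period).
- eyes.get_image(name): name is "scene" or "top" or "wrist"; returns the picture (384x512x3 uint8, red, green, blue); there is no depth.
- eyes.camera_info(name): a dict with "fx", "fy", "cx", "cy" (pixels), "position" and "orientation" of the camera in the world; the wrist camera has in their place "T_tool_cam" (4x4, takes a point from camera to tool coordinates, whose origin is the TCP and whose axes are the flange's). Camera axes: x right, y down, z forward; pixel columns grow to the right and rows downward; lengths in m; the calibration is good to about 2 mm. A picture is of the moment at which its call begins: read the wrist's pose just before it. camera_info takes no time and is no camera call.
- job.finish_job(): hands the job in, once; it reports no verdict.
The state is a dict: "clock": time; "q": joint angles; "dq": joint speeds; "tau": joint torques, N m; "tool_pos": TCP position; "orientation": TCP orientation; "contact_force": force on the tool from outside, world axes, zero at the start; "moment": the same for the moment, N m; "finger_gap": opening from 0.0 (shut) to 1.0 (fully open).
Only numpy, scipy, OpenCV 4.12 (cv2) and the standard library are available. Lean on these libraries where they do the work, as an engineer would, in place of code of your own. Each camera call takes 0.05 s, during which the arm holds its last target. There are 200 camera calls.

## Working session

There is one attempt and no reset: what is moved stays moved. The work goes in short steps, Python scripts to look and compute and a tool call to move; the robot and the scene stay as the last step left them, time stands still between calls to the robot, and variables do not carry over. Pictures are saved under pics/ and viewed, about 12 in all and at most 16, crops included, and the job is handed in when it is done.

Besides the shell and the picture viewer there is one more tool, called after "Call:" as name(argument=value, ...) on one line, values as JSON. move_arm: Moves the arm, as the interface text tells. Its arguments: {"type":"object","properties":{"increments":{"type":"array","items":{"type":"array","items":{"type":"array","items":{"type":"number"}}}},"newtons":{"type":"number"}},"required":["increments"]}

```bash
ls; mkdir -p pics
python3 - <<'E'
from bench import r,eyes,job
import cv2
s=r.state();print(s)
for n in ("scene","top"):
    im=eyes.get_image(n);cv2.imwrite(f"pics/{n}0.png",cv2.resize(im[:,:,::-1],(800,600),interpolation=cv2.INTER_CUBIC));print(n,eyes.camera_info(n))
print(eyes.camera_info("wrist"))
E
```

```text
pics
{'clock': 0.0, 'q': array([ 1.32481524,  0.68998091, -0.19448009,  1.56630952,  0.15729888,
        0.90247832, -0.21511245]), 'dq': array([-0.00042631,  0.00068587,  0.00120361,  0.00089562,  0.00146616,
        0.0008487 , -0.00142149]), 'tau': array([-5.26425047e-04, -5.27561760e+01, -1.26700357e+00, -1.53431135e+01,
       -5.26638783e-02,  6.70742244e-03,  1.88769736e-04]), 'tool_pos': array([ 0.17233679, -0.60007112,  0.20242033]), 'orientation': array([-3.10916775e+00, -4.37867523e-01,  6.17516976e-04]), 'contact_force': array([0.11775958, 0.15741023, 0.32422264]), 'moment': array([ 0.00462507,  0.01528044, -0.00230297]), 'finger_gap': 1.0012947239001453}
scene {'fx': 442.5902524909814, 'fy': 442.5902524909814, 'cx': 249.01443372940736, 'cy': 193.11862931347153, 'position': array([1.05579776, 0.2207042 , 0.8141254 ]), 'orientation': array([-1.5277286 , -2.11697139,  0.80938546])}
top {'fx': 438.7738689370584, 'fy': 438.7738689370584, 'cx': 255.31914393394226, 'cy': 195.31526974710786, 'position': array([ 0.32793318, -0.00492222,  1.07762505]), 'orientation': array([-2.16832027,  2.1656514 , -0.0871806 ])}
{'fx': 274.09177055857765, 'fy': 274.09177055857765, 'cx': 256.1238565037825, 'cy': 191.31213930376097, 'T_tool_cam': array([[ 1.92621208e-04, -9.62166665e-01, -2.72461505e-01,
         6.99124913e-02],
       [ 9.99999813e-01,  3.43488025e-04, -5.06022147e-04,
         6.62333465e-04],
       [ 5.80464906e-04, -2.72461357e-01,  9.62166551e-01,
        -1.80603419e-01],
       [ 0.00000000e+00,  0.00000000e+00,  0.00000000e+00,
         1.00000000e+00]])}
```

View pics/top0.png

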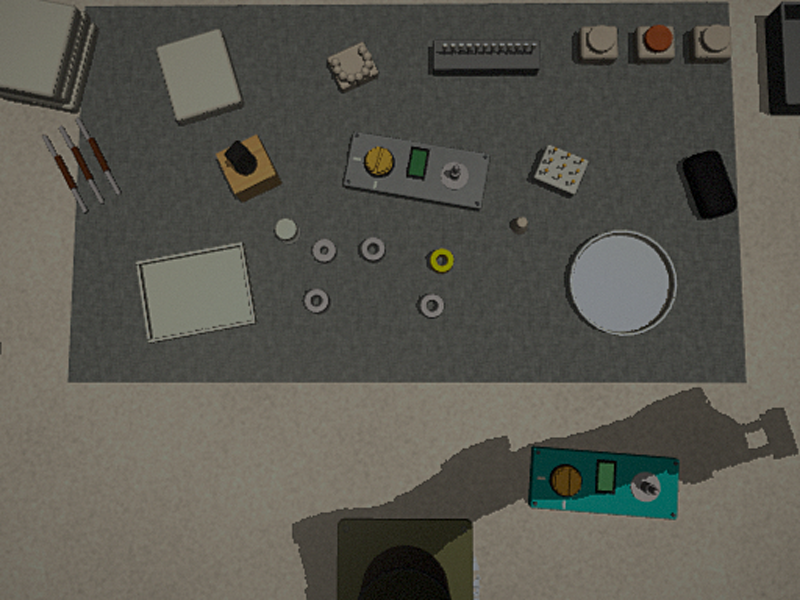

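View pics/scene0.png

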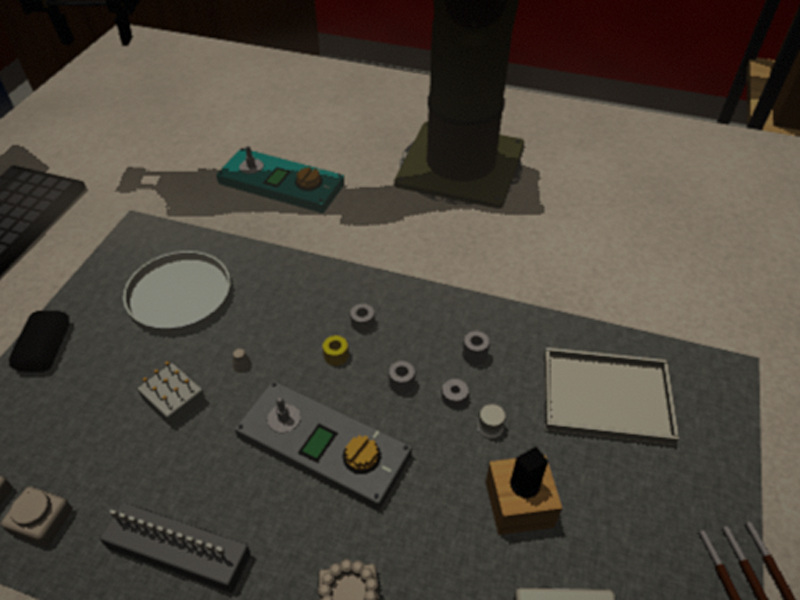

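The gauge I want is the grey one at top px (418,170); the turquoise one at (603,483) is a look-alike. There are four steel sleeves, at (324,250), (372,249), (316,300) and (431,306), plus a yellow look-alike at (441,261). The driver is the black handle in the wooden stand at (243,158); the red-handled tools at (80,165) are not it. The jar is at (286,229) and the die at (520,224).

```bash
cat > h.py <<'E'
import numpy as np, cv2
from scipy.spatial.transform import Rotation as R
from bench import r,eyes,job
def cam(n,s=None):
    c=eyes.camera_info(n);K=(c["fx"],c["fy"],c["cx"],c["cy"])
    if n!="wrist": return K,R.from_rotvec(c["orientation"]).as_matrix(),np.array(c["position"])
    s=s or r.state();T=np.eye(4);T[:3,:3]=R.from_rotvec(s["orientation"]).as_matrix();T[:3,3]=s["tool_pos"]
    T=T@c["T_tool_cam"];return K,T[:3,:3],T[:3,3]
def ray(C,u,v):
    K,M,p=C;d=M@np.array([(u-K[2])/K[0],(v-K[3])/K[1],1]);return p,d
def at(C,u,v,z):
    p,d=ray(C,u,v);return p+d*(z-p[2])/d[2]
def proj(C,X):
    K,M,p=C;x=M.T@(np.asarray(X)-p);return np.array([K[0]*x[0]/x[2]+K[2],K[1]*x[1]/x[2]+K[3]])
def tri(C1,a,C2,b):
    p,d=ray(C1,*a);q,e=ray(C2,*b);t=np.linalg.lstsq(np.c_[d,-e],q-p,rcond=None)[0]
    return (p+d*t[0]+q+e*t[1])/2,np.linalg.norm(p+d*t[0]-q-e*t[1])
def yaw(s=None):  # direction of tool y (jaw), rad
    s=s or r.state();y=R.from_rotvec(s["orientation"]).as_matrix()[:,1];return np.arctan2(y[1],y[0])
def left(xyz,jaw=None):
    """cm and rad still to go (jaw axis to direction jaw, mod pi), with levelling turn"""
    s=r.state();M=R.from_rotvec(s["orientation"]).as_matrix();d=(np.array(xyz)-s["tool_pos"])*100
    j=yaw(s) if jaw is None else jaw
    dj=(j-yaw(s)+np.pi/2)%np.pi-np.pi/2
    j=yaw(s)+dj;y=np.array([np.cos(j),np.sin(j),0]);z=np.array([0,0,-1.]);G=np.c_[np.cross(y,z),y,z]
    w=R.from_matrix(G@M.T).as_rotvec();print("left cm",d.round(2),"turn",w.round(3),"t",round(s["clock"],2),"F",s["contact_force"].round(1),"gap",round(s["finger_gap"],3),"q7",round(s["q"][6],2))
def shot(n,name,box=None,k=1.5):
    s=r.state();im=eyes.get_image(n);cv2.imwrite(f"pics/{name}_raw.png",im[:,:,::-1])
    b=box or (0,0,512,384);c=im[b[1]:b[3],b[0]:b[2],::-1];cv2.imwrite(f"pics/{name}.png",cv2.resize(c,None,fx=k,fy=k,interpolation=cv2.INTER_CUBIC));return im,cam(n,s)
E
python3 - <<'E'
from h import *
im,C=shot("top","topc",(90,70,350,230),3)
im2,C2=shot("scene","scenec",(150,170,410,350),3)
k=512/800
T={'jar':((286,229),34,(492,413)),'A':((324,250),27,(456,386)),'B':((372,249),27,(402,369)),'C':((316,300),27,(477,339)),'D':((431,306),27,(363,312)),'yel':((441,261),27,(335,344)),'die':((520,224),32,(240,352)),'sel':((379,161),42.5,(363,453)),'pin':((453,171),69,(281,404)),'hand':((237,151),151,(532,455)),'dish':((622,282),5,(178,292)),'tray':((196,292),5,(612,395))}
for n,(a,z,b) in T.items():
    a=np.array(a)*k;b=np.array(b)*k;X,e=tri(C,a,C2,b)
    print(n,at(C,*a,z/1000).round(3),X.round(3),round(e,4))
E
```

```text
jar [0.544 0.184 0.034] [0.545 0.185 0.03 ] 0.0005
A [0.513 0.126 0.027] [0.514 0.127 0.022] 0.001
B [0.514 0.051 0.027] [0.514 0.05  0.029] 0.0016
C [0.435 0.137 0.027] [0.434 0.136 0.034] 0.0003
D [ 0.426 -0.04   0.027] [ 0.426 -0.041  0.021] 0.0005
yel [ 0.495 -0.056  0.027] [ 0.497 -0.057  0.022] 0.0023
die [ 0.552 -0.178  0.032] [ 0.555 -0.18   0.024] 0.0028
sel [0.649 0.04  0.042] [0.654 0.042 0.028] 0.0014
pin [ 0.626 -0.072  0.069] [ 0.632 -0.076  0.052] 0.005
hand [0.63  0.233 0.151] [0.642 0.243 0.116] 0.0013
dish [ 0.466 -0.341  0.005] [ 0.465 -0.34   0.005] 0.0009
tray [0.45  0.33  0.005] [0.449 0.333 0.004] 0.0045
```

View pics/topc.png

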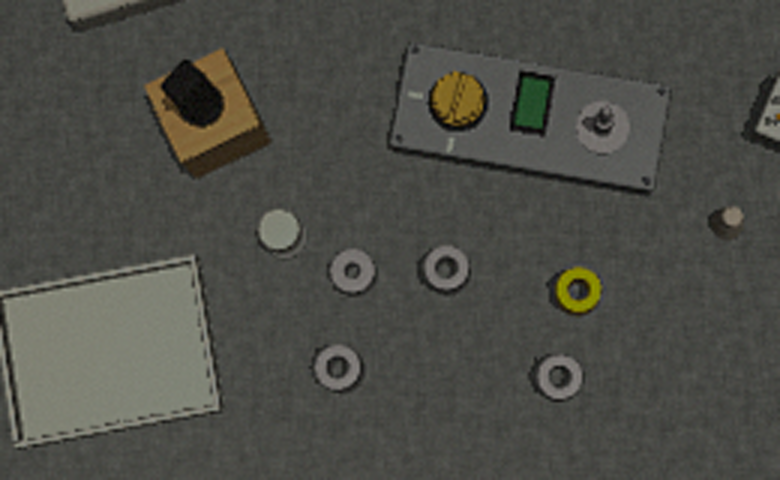

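View pics/scenec.png

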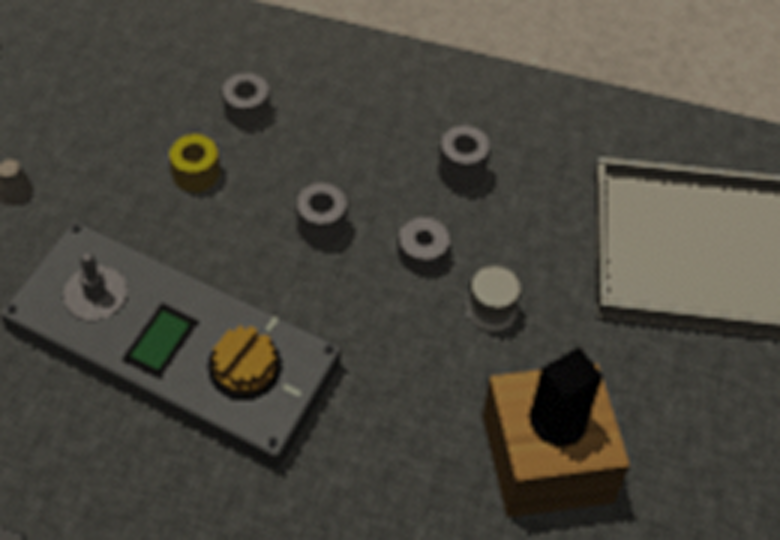

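Run:
```python
from h import *
C,C2=cam("top"),cam("scene")
T={'A':((352,271),(424,239)),'B':((444,269),(322,204)),'C':((338,368),(465,146)),'D':((558,377),(246,91)),'yel':((578,290),(194,154)),'sel':((458,99),(244,358)),'pin':((604,115),(88,259)),'jar':((279,229),(495,286)),'stand1':((223,49),(617,467)),'stand2':((146,92),(490,377))}
for n,(a,b) in T.items():
    a=np.array(a)/3+[90,70];b=np.array(b)/3+[150,170];X,e=tri(C,a,C2,b);print(n,X.round(4),round(e,4))
g=[at(C,*(np.array(p)/3+[90,70]),.024) for p in [(412,43),(670,88),(653,191),(389,148)]]
g=np.array(g);print(g.round(3),g.mean(0).round(4));a=(g[0]+g[3]-g[1]-g[2]);print("gauge y axis deg",np.degrees(np.arctan2(a[1],a[0])))
left([.632,.225,.30],np.radians(90))
```

```text
A [0.5144 0.1274 0.0132] 0.0005
B [0.5145 0.0507 0.0231] 0.0019
C [0.4331 0.1363 0.0269] 0.0001
D [ 0.4268 -0.0411  0.019 ] 0.0007
yel [ 0.4978 -0.0573  0.0186] 0.0003
sel [0.6538 0.0405 0.0291] 0.0003
pin [ 0.6316 -0.0774  0.0591] 0.0023
jar [0.5464 0.1855 0.0275] 0.0003
stand1 [0.6795 0.2547 0.068 ] 0.0586
stand2 [0.6454 0.2358 0.1101] 0.0769
[[ 0.703  0.079  0.024]
 [ 0.664 -0.133  0.024]
 [ 0.578 -0.118  0.024]
 [ 0.614  0.097  0.024]] [ 0.6398 -0.0187  0.024 ]
gauge y axis deg 80.0905283176228
left cm [45.95 82.53  9.73] turn [-0.001 -0.    -0.28 ] t 0.2 F [-0.3 -0.2  0.1] gap 0.999 q7 -0.22
```

Call:
move_arm(increments=[[[2.8, 5.1, 0.6, 0, 0, -0.02, 1], [2.8, 5.1, 0.6, 0, 0, -0.02, 1], [2.8, 5.1, 0.6, 0, 0, -0.02, 1], [2.8, 5.1, 0.6, 0, 0, -0.02, 1], [2.8, 5.1, 0.6, 0, 0, -0.02, 1], [2.8, 5.1, 0.6, 0, 0, -0.02, 1], [2.8, 5.1, 0.6, 0, 0, -0.02, 1], [2.8, 5.1, 0.6, 0, 0, -0.02, 1], [2.8, 5.1, 0.6, 0, 0, -0.02, 1], [2.8, 5.1, 0.6, 0, 0, -0.02, 1], [2.8, 5.1, 0.6, 0, 0, -0.02, 1], [2.8, 5.1, 0.6, 0, 0, -0.02, 1], [2.8, 5.1, 0.6, 0, 0, -0.02, 1], [2.8, 5.1, 0.6, 0, 0, -0.02, 1], [2, 3, 0.6, 0, 0, 0, 1], [0, 0, 0, 0, 0, 0, 1]]])

```text
clock: 2.2
tool_pos: [0.5916, 0.1702, 0.294]
orientation: [-3.141, 0.019, -0.004]
contact_force: [-0.7, -0.2, 0.5]
finger_gap: 1.0
```

Run:
```python
from h import *
left([.632,.225,.25],np.radians(90))
im,C=shot("wrist","w1")
print(C)
```

```text
left cm [ 4.04  5.48 -4.4 ] turn [-0.     0.002  0.012] t 2.2 F [-0.7 -0.2  0.5] gap 1.0 q7 -2.01
((274.09177055857765, 274.09177055857765, 256.1238565037825, 191.31213930376097), array([[-1.20062169e-02, -9.62718148e-01, -2.70239929e-01],
       [-9.99927713e-01,  1.13842555e-02,  3.86885674e-03],
       [-6.48138188e-04,  2.70266844e-01, -9.62785237e-01]]), array([0.66129615, 0.16866939, 0.47476462]))
```

View pics/w1.png

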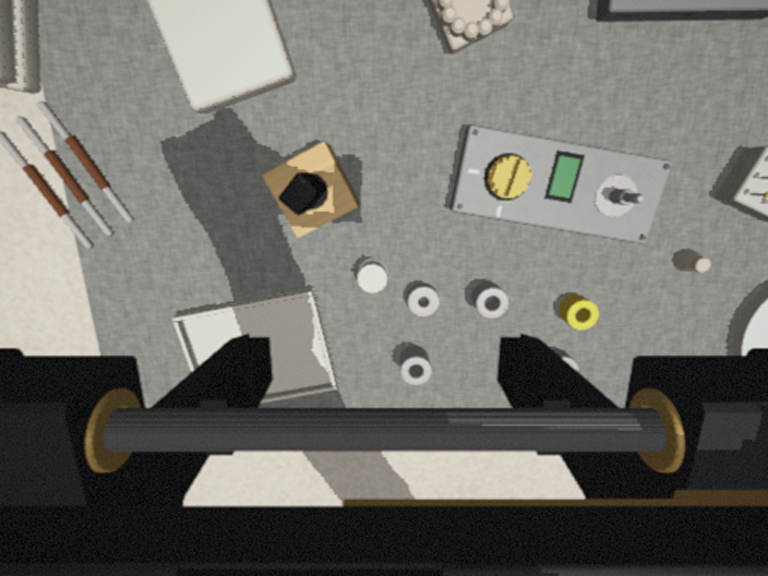

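The wrist view shows the driver in its stand at (303,193), the selector at (509,177), the pin foot at (618,196), and the sleeves A (422,300), B (491,303) and C (415,370). Next is a close crop of the driver and the slot.

Run:
```python
import cv2,numpy as np
im=cv2.imread("pics/w1_raw.png")
a=cv2.resize(im[90:162,170:242],None,fx=5.5,fy=5.5,interpolation=cv2.INTER_CUBIC)
b=cv2.resize(im[82:154,304:376],None,fx=5.5,fy=5.5,interpolation=cv2.INTER_CUBIC)
a=np.clip((a/255.)**.5*255,0,255).astype('uint8')
cv2.imwrite("pics/c1.png",np.hstack([a,b]))
```

```text
(no output)
```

View pics/c1.png

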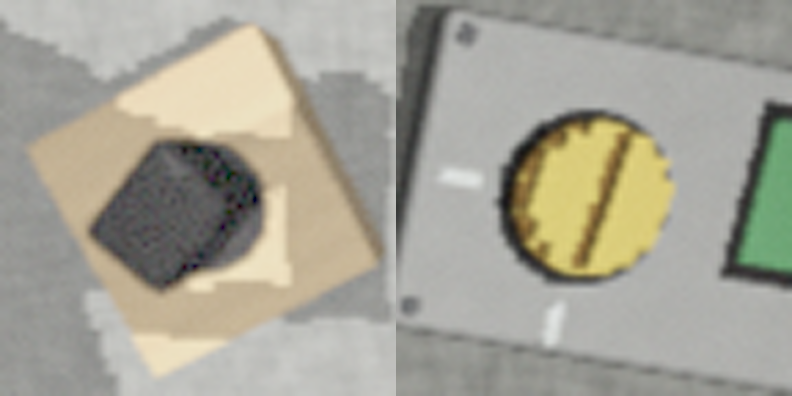

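```bash
cat >> h.py <<'E'
W1=((274.0918,274.0918,256.1239,191.3121),np.array([[-1.20062169e-02,-9.62718148e-01,-2.70239929e-01],[-9.99927713e-01,1.13842555e-02,3.86885674e-03],[-6.48138188e-04,2.70266844e-01,-9.62785237e-01]]),np.array([0.66129615,0.16866939,0.47476462]))
E
python3 - <<'E'
from h import *
f=lambda p,z,o=(170,90):at(W1,*(np.array(p)/5.5+o),z)[:2]
h=np.array([f(p,.116) for p in [(160,145),(90,230),(160,292),(232,210)]])
print("handle",h.round(4),"mid of diag",((h[0]+h[2])/2).round(4),"edges",np.linalg.norm(np.diff(h,axis=0),axis=1).round(4))
e=h[0]-h[1];print("x deg",np.degrees(np.arctan2(e[1],e[0])),[np.degrees(np.arctan2(*(h[i+1]-h[i])[::-1])) for i in (1,2)])
s=np.array([f(p,.055) for p in [(28,150),(252,27),(373,264),(157,378)]]);print("stand",s.round(4),s.mean(0).round(4),np.linalg.norm(np.diff(s,axis=0),axis=1).round(4))
o=(304,82);g=lambda p,z:f(np.array(p)-[396,0],z,o)
a,b=g((628,138),.0425),g((582,262),.0425);print("slot",((a+b)/2).round(4),np.degrees(np.arctan2(*(a-b)[::-1])),"disc",g((593,193),.0425).round(4))
P=lambda u,v,z:at(W1,u/1.5,v/1.5,z)[:2].round(4)
print("pin foot",P(618,196,.024),"corners",[P(*p,.024) for p in [(468,125),(669,163),(645,242),(457,209)]])
for n,p,z in [("A",(422.5,298),.022),("B",(491,301),.032),("C",(415.5,368),.037),("yel",(582,314),.027),("jar",(371,277),.034)]: print(n,P(*p,z))
left([.632,.225,.2],np.radians(180))
E
```

```text
handle [[0.6597 0.2409]
 [0.6408 0.2586]
 [0.6264 0.2432]
 [0.645  0.2252]] mid of diag [0.6431 0.2421] edges [0.0258 0.0211 0.0259]
x deg -42.99309820596748 [np.float64(-133.36174898754908), np.float64(-44.02054568891098)]
stand [[0.6586 0.2888]
 [0.6891 0.227 ]
 [0.6273 0.197 ]
 [0.5966 0.2584]] [0.6429 0.2428] [0.069  0.0687 0.0686]
slot [0.6537 0.0382] -17.340324261147696 disc [0.6558 0.0416]
pin foot [ 0.6331 -0.0813] corners [array([0.7062, 0.0825]), array([ 0.6664, -0.13  ]), array([ 0.5829, -0.1182]), array([0.6214, 0.0907])]
A [0.5205 0.1265]
B [0.5191 0.05  ]
C [0.4395 0.135 ]
yel [ 0.5006 -0.057 ]
jar [0.5492 0.1849]
left cm [ 4.11  5.68 -9.37] turn [ 0.002 -0.    -1.557] t 2.25 F [-0.4 -0.4 -0.8] gap 1.003 q7 -2.01
```

Call:
move_arm(increments=[[[0.4, 0.55, -0.8, 0, 0, 0.182, 1], [0.4, 0.55, -0.8, 0, 0, 0.182, 1], [0.4, 0.55, -0.8, 0, 0, 0.182, 1], [0.4, 0.55, -0.8, 0, 0, 0.182, 1], [0.4, 0.55, -0.8, 0, 0, 0.182, 1], [0.4, 0.55, -0.8, 0, 0, 0.182, 1], [0.4, 0.55, -0.8, 0, 0, 0.182, 1], [0.4, 0.55, -0.8, 0, 0, 0.182, 1], [0.4, 0.55, -0.8, 0, 0, 0.182, 1], [0.4, 0.55, -0.8, 0, 0, 0.182, 1], [0.4, 0.55, -0.8, 0, 0, 0.182, 1], [0.4, 0.55, -0.8, 0, 0, 0.182, 1], [0.4, 0.55, -0.8, 0, 0, 0.182, 1], [0, 0, 0, 0, 0, 0, 1]]])

```text
clock: 4.0
tool_pos: [0.637, 0.2044, 0.1829]
orientation: [1.127, 2.91, -0.02]
contact_force: [-0.3, -0.6, 0.4]
finger_gap: 1.0
```

Run:
```python
from h import *
left([.643,.2425,.071],np.radians(46.5))
im,C=shot("wrist","w2",(130,60,390,260),3);np.savez("pics/w2",M=C[1],p=C[2])
```

```text
left cm [  0.6    3.81 -11.19] turn [ 0.02   0.015 -0.02 ] t 4.0 F [-0.3 -0.6  0.4] gap 1.0 q7 -0.05
```

View pics/w2.png

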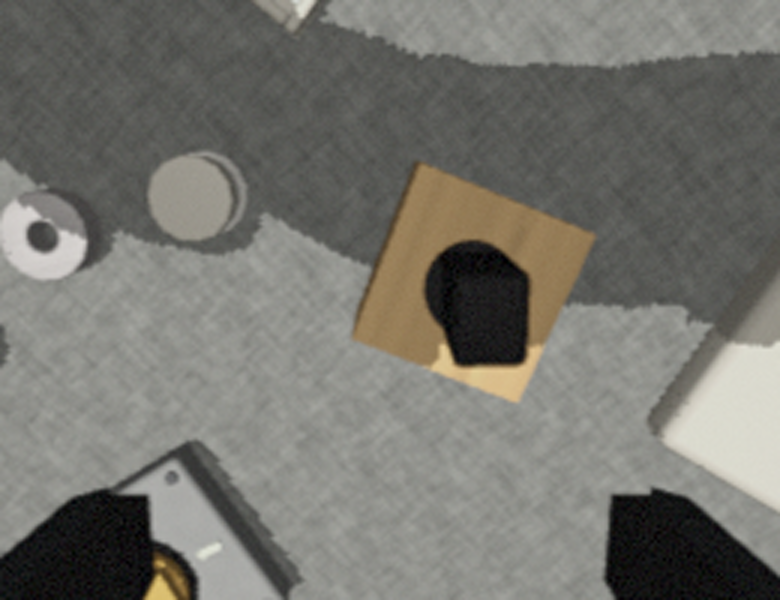

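Run:
```python
from h import *
d=np.load("pics/w2.npz");C=(W1[0],d["M"],d["p"]);f=lambda p,z:at(C,130+p[0]/3,60+p[1]/3,z)[:2]
h=np.array([f(p,.116) for p in [(528,279),(522,363),(452,361),(447,279)]]);print(h.mean(0),[np.degrees(np.arctan2(*(h[i]-h[j])[::-1]))%180 for i,j in((0,1),(1,2),(2,3),(3,0))])
s=np.array([f(p,.055) for p in [(418,163),(595,235),(520,403),(353,338)]]);print(s.mean(0))
left([.643,.2425,.071],np.radians(46.5))
```

```text
[0.64320818 0.24269541] [np.float64(136.64938817651924), np.float64(46.02413785588478), np.float64(142.53054712450265), np.float64(47.69004437511319)]
[0.64450056 0.24359325]
left cm [  0.57   3.82 -11.24] turn [ 0.02   0.015 -0.018] t 4.05 F [ 0.8 -0.8  0.5] gap 1.002 q7 -0.05
```

Call:
move_arm(increments=[[[0.3, 1.9, 0, 0.01, 0.007, -0.01, 1], [0.3, 1.9, 0, 0.01, 0.007, -0.01, 1], [0, 0, 0, 0, 0, 0, 1], [0, 0, 0, 0, 0, 0, 1]]])

```text
clock: 4.55
tool_pos: [0.6437, 0.245, 0.1849]
orientation: [1.175, 2.912, 0.003]
contact_force: [-0.0, -0.3, 0.3]
finger_gap: 1.0
```

```bash
python3 -c "
from h import *
left([.6435,.243,.071],np.radians(46.5))"
```

```text
left cm [ -0.02  -0.2  -11.39] turn [-0.001  0.002  0.008] t 4.55 F [-0.  -0.3  0.3] gap 1.0 q7 -0.08
```

Call:
move_arm(increments=[[[0, -0.2, -2.8, 0, 0, 0.008, 1], [0, 0, -2.8, 0, 0, 0, 1], [0, 0, -2.8, 0, 0, 0, 1], [0, 0, -2.8, 0, 0, 0, 1], [0, 0, 0, 0, 0, 0, 1], [0, 0, 0, 0, 0, 0, -1], [0, 0, 0, 0, 0, 0, -1], [0, 0, 0, 0, 0, 0, -1], [0, 0, 0, 0, 0, 0, -1], [0, 0, 0, 0, 0, 0, -1], [0, 0, 0, 0, 0, 0, -1], [0, 0, 0, 0, 0, 0, -1], [0, 0, 0, 0, 0, 0, -1]]], newtons=30)

```text
clock: 6.18
tool_pos: [0.6469, 0.2428, 0.076]
orientation: [1.166, 2.908, 0.011]
contact_force: [-0.1, 1.0, 0.4]
finger_gap: 0.261
```

```bash
python3 -c "
from h import *
left([.6435,.243,.071],np.radians(46.5));print(np.degrees(yaw()))"
```

```text
left cm [-0.34  0.02 -0.5 ] turn [-0.003  0.011  0.003] t 6.17 F [-0.1  1.   0.4] gap 0.261 q7 -0.16
46.308144375097974
```

Call:
move_arm(increments=[[[0, 0, 2.5, 0, 0, 0, -1], [0, 0, 3, 0, 0, 0, -1], [0, 0, 3.5, 0, 0, 0, -1], [0, -3, 0, 0, 0, 0.06, -1], [0.2, -4, 0, 0, 0, 0.07, -1], [0.2, -4, 0, 0, 0, 0.08, -1], [0.2, -4, 0, 0, 0, 0.08, -1], [0.2, -4, 0, 0, 0, 0.08, -1], [0, -1.5, 0, 0, 0, 0.06, -1], [0, 0, 0, 0, 0, 0, -1], [0, 0, 0, 0, 0, 0, -1]]])

```text
clock: 7.55
tool_pos: [0.6516, 0.0317, 0.1658]
orientation: [0.496, 3.099, 0.008]
contact_force: [-0.8, -0.3, -1.0]
finger_gap: 0.268
```

```bash
python3 -c "
from h import *
left([.657,.0395,.118],np.radians(71.5))"
```

```text
left cm [ 0.54  0.78 -4.78] turn [-0.004  0.004 -0.005] t 7.55 F [-0.8 -0.3 -1. ] gap 0.268 q7 0.55
```

Call:
move_arm(increments=[[[0.25, 0.4, -2.2, -0.004, 0.004, 0, -1], [0.25, 0.4, -2.2, 0, 0, 0, -1], [0, 0, 0, 0, 0, 0, -1], [0, 0, 0, 0, 0, 0, -1]]])

```text
clock: 8.05
tool_pos: [0.6557, 0.0446, 0.1174]
orientation: [-0.489, -3.1, -0.001]
contact_force: [0.1, -0.3, -1.3]
finger_gap: 0.263
```

Run:
```python
from h import *
left([.657,.0395,.118],np.radians(71.5))
im,C=shot("wrist","w3",(190,80,350,230),5);np.savez("pics/w3",M=C[1],p=C[2]);print(r.state()["tool_pos"],np.degrees(yaw()))
```

```text
left cm [ 0.13 -0.51  0.06] turn [-0.001 -0.003 -0.01 ] t 8.05 F [ 0.1 -0.3 -1.3] gap 0.263 q7 0.5
[0.6554992  0.04443956 0.11734733] 72.06654646693502
```

View pics/w3.png

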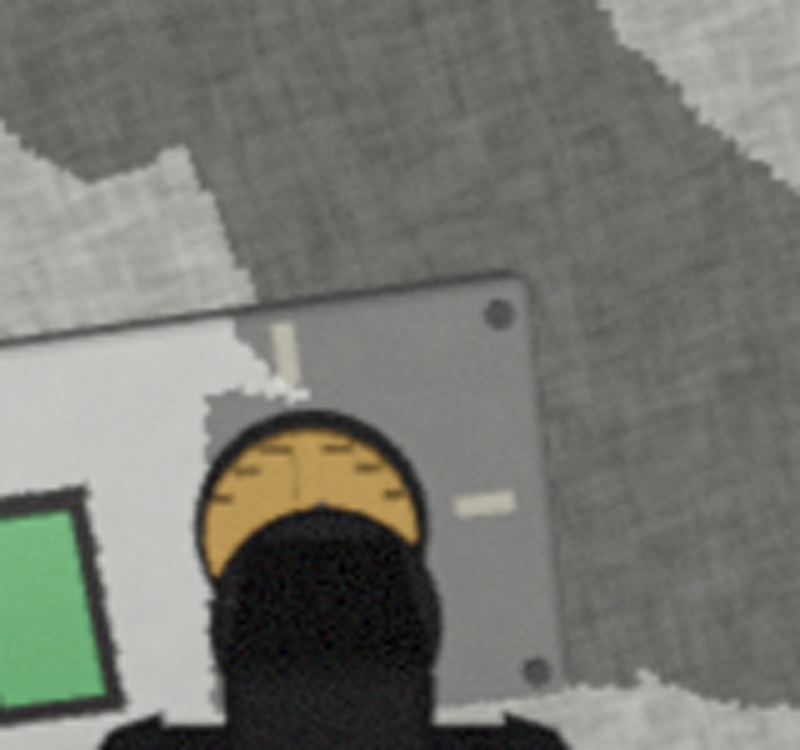

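Run:
```python
import cv2,numpy as np
im=cv2.imread("pics/w3_raw.png")[155:205,222:286].astype(float)
g=np.clip((im-60)*1.6,0,255).astype('uint8')
cv2.imwrite("pics/c3.png",cv2.resize(g,None,fx=12,fy=12,interpolation=cv2.INTER_CUBIC))
```

```text
(no output)
```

View pics/c3.png

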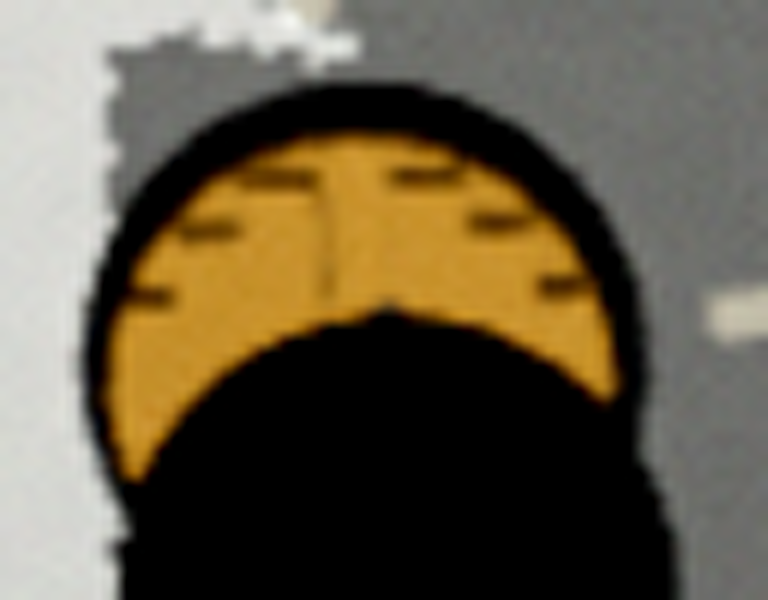

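Run:
```python
from h import *
d=np.load("pics/w3.npz");C=(W1[0],d["M"],d["p"]);f=lambda p,z:at(C,222+p[0]/12,155+p[1]/12,z)[:2]
b=f((388,303),.0515);s=f((352,180),.0425);e1,e2=f((319,190),.0425),f((328,300),.0425);c=f((363,375),.0425)
print("blade end",b,"slot top",s,"centre",c)
dg=lambda v:np.degrees(np.arctan2(v[1],v[0]))%180
print("edge dir",dg(e1-e2),"centreline dir",dg(s-c),"blade x dir",72.07+90)
pl,pr=f((106,380),.0425),f((620,380),.0425);print("width",np.linalg.norm(pl-pr),(pl+pr)/2)
t=f((363,130),.0425);v=np.array([.6557,.0446]);print("top of disc",t)
y=np.array([np.cos(np.radians(72)),np.sin(np.radians(72))]);x=np.array([y[1],-y[0]])
for n,q in dict(blade=b,slot=s,c=c,tcp=v,pl=pl,pr=pr,t=t).items(): print(n,"along x",round(q@x*1000,2),"along jaw",round(q@y*1000,2))
```

```text
blade end [0.64471911 0.04592202] slot top [0.63636272 0.04559736] centre [0.65175386 0.04147097]
edge dir 166.26093786680383 centreline dir 164.99186824976272 blade x dir 162.07
width 0.04129571426298838 [0.65214862 0.04134313]
top of disc [0.63283099 0.04766855]
blade along x 598.97 along jaw 242.9
slot along x 591.13 along jaw 240.01
c along x 607.04 along jaw 240.84
tcp along x 609.83 along jaw 245.04
pl along x 607.48 along jaw 220.2
pr along x 607.43 along jaw 261.49
t along x 587.13 along jaw 240.89
```

Call:
move_arm(increments=[[[0, -0.2, 0, 0, 0, 0.06, -1], [0, 0, 0, 0, 0, 0, -1], [0, 0, 0, 0, 0, 0, -1]]])

```text
clock: 8.48
tool_pos: [0.6563, 0.0426, 0.1188]
orientation: [-0.397, -3.115, -0.002]
contact_force: [-0.2, 1.0, -0.9]
finger_gap: 0.262
```

```bash
python3 -c "
from h import *
for i in range(3): left([.656,.0423,.100],np.radians(75.5))"
```

```text
left cm [-0.03 -0.03 -1.88] turn [-0.002 -0.001  0.   ] t 8.47 F [-0.2  1.  -0.9] gap 0.262 q7 0.56
left cm [-0.03 -0.03 -1.88] turn [-0.002 -0.001  0.   ] t 8.47 F [-0.2  1.  -0.9] gap 0.262 q7 0.56
left cm [-0.03 -0.03 -1.88] turn [-0.002 -0.001  0.   ] t 8.47 F [-0.2  1.  -0.9] gap 0.262 q7 0.56
```

Aligned; going down.

Call:
move_arm(increments=[[[0, 0, -0.5, 0, 0, 0, -1], [0, 0, -0.5, 0, 0, 0, -1], [0, 0, -0.4, 0, 0, 0, -1], [0, 0, 0, 0, 0, 0, -1]]])

```text
clock: 8.98
tool_pos: [0.6563, 0.0424, 0.1038]
orientation: [-0.399, -3.115, -0.002]
contact_force: [0.4, 1.0, -0.1]
finger_gap: 0.263
```

```bash
python3 -c "
from h import *
left([.656,.0423,.100],np.radians(75.5))"
```

```text
left cm [-0.03 -0.01 -0.38] turn [-0.001 -0.001  0.002] t 8.97 F [ 0.4  1.  -0.1] gap 0.263 q7 0.54
```

Call:
move_arm(increments=[[[0, 0, -0.3, 0, 0, 0, -1], [0, 0, 0, 0, 0, -0.12, -1], [0, 0, 0, 0, 0, -0.12, -1], [0, 0, 0, 0, 0, -0.12, -1], [0, 0, 0, 0, 0, -0.12, -1], [0, 0, 0, 0, 0, -0.12, -1], [0, 0, 0, 0, 0, -0.12, -1], [0, 0, 0, 0, 0, 0, -1]]])

```text
clock: 9.98
tool_pos: [0.6559, 0.041, 0.1003]
orientation: [-1.501, -2.759, 0.001]
contact_force: [-0.4, -0.3, -0.2]
finger_gap: 0.266
```

```bash
python3 -c "
from h import *
left([.656,.0423,.100],np.radians(-12));s=r.state();print(s['moment'],np.degrees(yaw()))"
```

```text
left cm [ 0.01  0.13 -0.03] turn [-0.    -0.001 -0.784] t 9.97 F [-0.4 -0.3 -0.2] gap 0.266 q7 -0.09
[-0.06736162 -0.1455363   0.06929327] 32.91017962806924
```

Call:
move_arm(increments=[[[0, 0, 0, 0, 0, -0.12, -1], [0, 0, 0, 0, 0, -0.12, -1], [0, 0, 0, 0, 0, -0.12, -1], [0, 0, 0, 0, 0, -0.12, -1], [0, 0, 0, 0, 0, -0.12, -1], [0, 0, 0, 0, 0, -0.12, -1], [0, 0, 0, 0, 0, -0.1, -1], [0, 0, 0, 0, 0, 0, -1]]])

```text
clock: 10.98
tool_pos: [0.6562, 0.0406, 0.1003]
orientation: [-2.48, -1.928, 0.0]
contact_force: [-0.4, -0.2, -1.5]
finger_gap: 0.263
```

```bash
python3 -c "
from h import *
left([.656,.0423,.100],np.radians(-12));s=r.state();print(s['moment'],np.degrees(yaw()))"
```

```text
left cm [-0.02  0.17 -0.03] turn [-0.   -0.    0.04] t 10.97 F [-0.4 -0.2 -1.5] gap 0.263 q7 -0.76
[-0.17775403 -0.09355239  0.06945657] -14.295308410725626
```

Call:
move_arm(increments=[[[0, 0, 0, 0, 0, -0.08, -1], [0, 0, 0, 0, 0, -0.08, -1], [0, 0, 0, 0, 0, -0.06, -1], [0, 0, 0, 0, 0, -0.04, -1]]])

```text
clock: 11.48
tool_pos: [0.6562, 0.0405, 0.1003]
orientation: [-2.704, -1.599, 0.0]
contact_force: [-0.2, -0.3, 1.2]
finger_gap: 0.266
```

```bash
python3 -c "
from h import *
left([.656,.0423,.100],np.radians(-22));s=r.state();print(s['moment'],np.degrees(yaw()))"
```

```text
left cm [-0.02  0.18 -0.03] turn [-0.001 -0.001  0.119] t 11.47 F [-0.2 -0.3  1.2] gap 0.266 q7 -0.96
[-0.20684142 -0.01255522  0.27575887] -28.810354301473662
```

Call:
move_arm(increments=[[[0, 0, 0, 0, 0, -0.04, -1], [0, 0, 0, 0, 0, 0.06, -1], [0, 0, 0, 0, 0, 0.06, -1], [0, 0, 1.0, 0, 0, 0, -1], [0, 0, 3, 0, 0, 0, -1], [0, 0, 4, 0, 0, 0, -1], [0, 3, 0, 0, 0, 0.04, -1], [0, 4, 0, 0, 0, 0.1, -1], [0, 4, 0, 0, 0, 0.1, -1], [0, 4, 0, 0, 0, 0.1, -1], [-0.3, 4, 0, 0, 0, 0.1, -1], [0, 1, 0, 0, 0, 0.1, -1], [0, 0, 0, 0, 0, 0, -1], [0, 0, 0, 0, 0, 0, -1]]])

```text
clock: 13.22
tool_pos: [0.6519, 0.2487, 0.19]
orientation: [-2.081, -2.347, -0.011]
contact_force: [-1.2, -0.5, -0.8]
finger_gap: 0.265
```

Run:
```python
from h import *
left([.6445,.243,.16],np.radians(46.3))
im,C=shot("top","t4",(190,80,300,150),4)
im,C=shot("wrist","w4",(110,50,410,230),2.5);np.savez("pics/w4",M=C[1],p=C[2])
a=cv2.imread("pics/t4.png");b=cv2.imread("pics/w4.png")
q=np.zeros((b.shape[0]+140,750,3),'uint8');q[:b.shape[0]]=b;q[b.shape[0]:,:220]=cv2.resize(a,(220,140));cv2.imwrite("pics/c4.png",q)
```

```text
left cm [-0.74 -0.57 -3.  ] turn [-0.008 -0.002  0.688] t 13.22 F [-1.2 -0.5 -0.8] gap 0.265 q7 -0.65
```

View pics/c4.png

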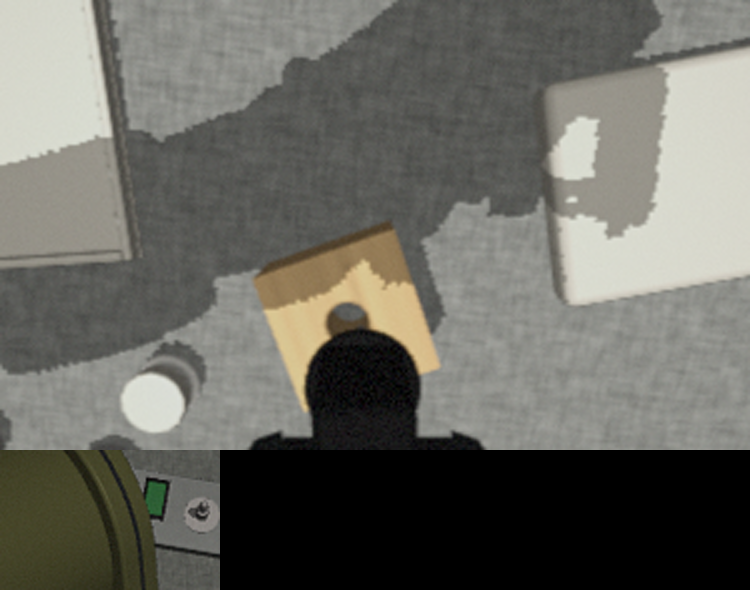

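Run:
```python
from h import *
d=np.load("pics/w4.npz");C=(W1[0],d["M"],d["p"])
f=lambda p,z:at(C,110+p[0]/2.5,50+p[1]/2.5,z)[:2]
l,rr,t=f((327,322),.055),f((369,322),.055),f((348,302),.055);print("hole",l,rr,t,np.linalg.norm(l-rr))
s=f((392,226),.055),f((440,366),.055),f((258,279),.055);print((s[1]+s[2])/2)
y=np.radians(7);x=np.array([np.sin(y),-np.cos(y)]);print("hole centre",t+x*.0105)
left([.6447,.2405,.15],y);print(np.degrees(yaw()))
```

```text
hole [0.63469865 0.24293894] [0.65440064 0.24530441] [0.64346345 0.25366175] 0.01984347877828932
[0.64583414 0.2436612 ]
hole centre [0.64474308 0.24324002]
left cm [-0.74 -0.77 -4.  ] turn [-0.008  0.001  0.002] t 13.32 F [-0.3 -0.3 -0.5] gap 0.262 q7 -0.65
6.869608393076022
```

Call:
move_arm(increments=[[[-0.4, -0.4, -2, -0.008, 0, 0, -1], [-0.3, -0.4, -2, 0, 0, 0, -1], [0, 0, 0, 0, 0, 0, -1], [0, 0, 0, 0, 0, 0, -1]]])

```text
clock: 13.82
tool_pos: [0.647, 0.2364, 0.1508]
orientation: [2.092, 2.338, 0.003]
contact_force: [-0.2, 0.9, -0.7]
finger_gap: 0.264
```

```bash
python3 -c "
from h import *
left([.645,.2407,.076],np.radians(7))"
```

```text
left cm [-0.2   0.43 -7.48] turn [0.001 0.004 0.011] t 13.82 F [-0.2  0.9 -0.7] gap 0.264 q7 -0.68
```

Call:
move_arm(increments=[[[-0.2, 0.4, 0, 0, 0.004, 0, -1], [0, 0, 0, 0, 0, 0, -1], [0, 0, -1.2, 0, 0, 0, -1], [0, 0, -1.0, 0, 0, 0, -1], [0, 0, 0, 0, 0, 0, -1]]])

```text
clock: 14.45
tool_pos: [0.6457, 0.2413, 0.1288]
orientation: [2.094, 2.34, 0.002]
contact_force: [-0.1, -0.2, -1.2]
finger_gap: 0.267
```

```bash
python3 -c "
from h import *
left([.645,.2407,.076],np.radians(7))"
```

```text
left cm [-0.07 -0.06 -5.28] turn [0.    0.002 0.012] t 14.45 F [-0.1 -0.2 -1.2] gap 0.267 q7 -0.7
```

Call:
move_arm(increments=[[[-0.07, -0.06, -0.8, 0, 0, 0, -1], [0, 0, -0.8, 0, 0, 0, -1], [0, 0, 0, 0, 0, 0, -1]]])

```text
clock: 14.82
tool_pos: [0.6448, 0.2406, 0.1113]
orientation: [2.095, 2.34, 0.001]
contact_force: [0.3, 0.3, -1.5]
finger_gap: 0.26
```

```bash
python3 -c "
from h import *
left([.645,.2407,.076],np.radians(7))"
```

```text
left cm [ 0.02  0.01 -3.53] turn [0.    0.001 0.012] t 14.82 F [ 0.3  0.3 -1.5] gap 0.26 q7 -0.71
```

Call:
move_arm(increments=[[[0, 0, -1.2, 0, 0, 0, -1], [0, 0, -1.2, 0, 0, 0, -1], [0, 0, -0.9, 0, 0, 0, -1], [0, 0, 0, 0, 0, 0, -1], [0, 0, 0, 0, 0, 0, 1], [0, 0, 0, 0, 0, 0, 1], [0, 0, 0, 0, 0, 0, 1], [0, 0, 0, 0, 0, 0, 1], [0, 0, 0, 0, 0, 0, 1], [0, 0, 2, 0, 0, 0, 1], [0, 0, 3, 0, 0, 0, 1], [0, 0, 4, 0, 0, 0, 1], [0, 0, 4, 0, 0, 0, 1], [-3, -3, 2, 0, 0, 0, 1], [-3, -3, 0, 0, 0, 0, 1], [-3, -3, 0, 0, 0, 0, 1], [0, 0, 0, 0, 0, 0, 1]]])

```text
clock: 16.95
tool_pos: [0.5545, 0.1512, 0.2429]
orientation: [2.089, 2.336, 0.022]
contact_force: [0.9, -0.0, 0.1]
finger_gap: 1.0
```

Run:
```python
from h import *
left([.517,.127,.07],np.radians(90))
im,C=shot("wrist","w5",None,1.5);np.savez("pics/w5",M=C[1],p=C[2])
im,C=shot("scene","s5",(150,170,410,350),3)
a=cv2.imread("pics/w5.png")[:400];b=cv2.imread("pics/s5.png")
cv2.imwrite("pics/c5.png",np.vstack([cv2.resize(a,(576,300)),cv2.resize(b,(433,300),interpolation=cv2.INTER_AREA)[:, :433] if 0 else cv2.copyMakeBorder(cv2.resize(b,(433,300),interpolation=cv2.INTER_AREA),0,0,0,143,0)]))
```

```text
left cm [ -3.75  -2.42 -17.29] turn [-0.016  0.008  1.459] t 16.95 F [ 0.9 -0.   0.1] gap 1.0 q7 -0.63
```

View pics/c5.png

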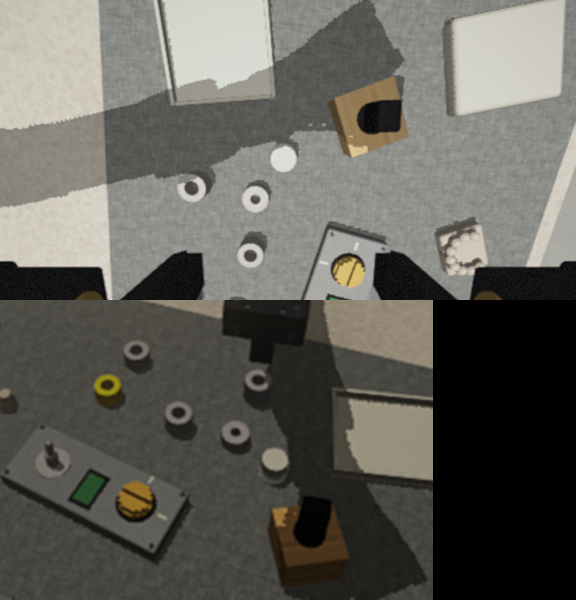

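The selector's slot now runs along the gauge, a quarter turn on, and the driver stands upright in its stand. Next comes sleeve A, the shortest.

Call:
move_arm(increments=[[[-1.3, -0.8, -3, -0.008, 0.004, 0, 0.25], [-1.3, -0.8, -4, -0.008, 0.004, 0, 0.25], [-1.1, -0.8, -4, 0, 0, 0, 0.25], [0, 0, -3.5, 0, 0, 0, 0.25], [0, 0, 0, 0, 0, 0, 0.25], [0, 0, 0, 0, 0, 0, 0.25]]])

```text
clock: 17.8
tool_pos: [0.5281, 0.1411, 0.0983]
orientation: [2.077, 2.338, 0.03]
contact_force: [0.2, -0.4, 0.9]
finger_gap: 0.629
```

```bash
cat >> h.py <<'E'
def ring(C,im,X,h,rad=70):
    """sleeve whose top is near X at height h: centre from hole and from outer ring"""
    u,v=proj(C,[X[0],X[1],h]);g=im.astype(int);gray=g.mean(2);sat=g.max(2)-g.min(2)
    x0,y0=int(max(u-rad,0)),int(max(v-rad,0));G=gray[y0:int(v+rad),x0:int(u+rad)].astype(np.float32);S=sat[y0:int(v+rad),x0:int(u+rad)]
    t,_=cv2.threshold(G.astype('uint8'),0,255,cv2.THRESH_OTSU)
    m=((G>t)&(S<40)).astype('uint8');cs,H=cv2.findContours(m,cv2.RETR_CCOMP,cv2.CHAIN_APPROX_NONE)
    out=[]
    for i,c in enumerate(cs):
        if len(c)<15: continue
        (a,b),(p,q),_=cv2.fitEllipse(c);w=at(C,a+x0,b+y0,h)
        dia=(p+q)/2*np.linalg.norm(at(C,u+1,v,h)-at(C,u,v,h))*1000
        if 10<dia<50: out.append((w[:2].round(4),"hole" if H[0,i,3]>=0 else "outer",round(dia,1),round(p/q,2)))
    print("thr",t,"guess px",(round(u),round(v)));[print(*o) for o in out]
E
python3 - <<'E'
from h import *
left([.517,.127,.09],np.radians(7))
im,C=shot("wrist","w6",(156,80,356,280),3);np.savez("pics/w6",M=C[1],p=C[2])
ring(C,im,(.517,.127),.022)
E
```

```text
left cm [-1.11 -1.41 -0.83] turn [-0.005  0.023  0.004] t 17.8 F [ 0.2 -0.4  0.9] gap 0.629 q7 -0.81
thr 112.0 guess px (241, 201)
[0.5161 0.1261] hole 12.6 0.94
[0.5177 0.1394] hole 30.8 0.89
```

View pics/w6.png

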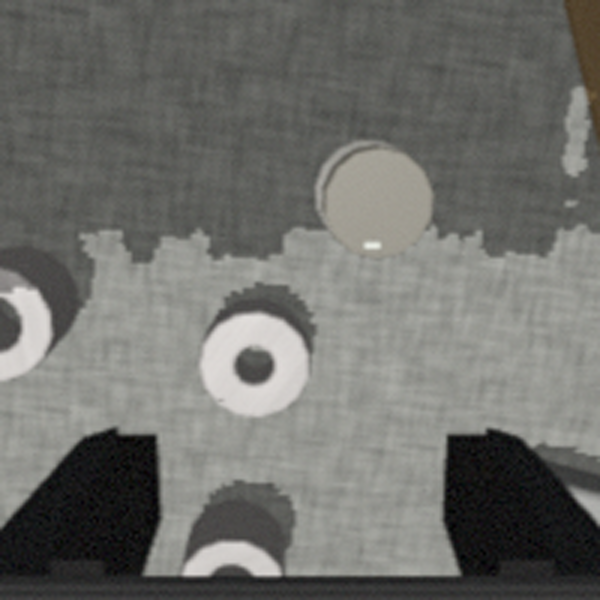

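Sleeve A is at (.516,.126) with a bore of about 13 mm. I'll take one look at the pin from the same viewpoint before gripping it.

Call:
move_arm(increments=[[[0, 0, 3, 0, 0.012, 0, 0.25], [2, -3.5, 1.2, 0, 0.012, 0, 0.25], [2, -3.5, 0, 0, 0, 0, 0.25], [2, -3.5, 0, 0, 0, 0, 0.25], [2, -3.5, 0, 0, 0, 0, 0.25], [2, -3.5, 0, 0, 0, 0, 0.25], [1.4, -3, 0, 0, 0, 0, 0.25], [0, 0, 0, 0, 0, 0, 0.25], [0, 0, 0, 0, 0, 0, 0.25]]])

```text
clock: 18.98
tool_pos: [0.6544, -0.0654, 0.1583]
orientation: [2.077, 2.343, 0.041]
contact_force: [-0.8, 0.0, -0.4]
finger_gap: 0.627
```

Run:
```python
from h import *
left([.516,.126,.10],np.radians(7))
im,C=shot("wrist","w7",(156,80,356,280),3);np.savez("pics/w7",M=C[1],p=C[2])
for p,z in [((.6331,-.079),.024),((.6331,-.079),.069),((.655,.041),.0425)]: print((proj(C,[*p,z])-[156,80])*3)
```

```text
left cm [-13.84  19.14  -5.83] turn [-0.013  0.025  0.002] t 18.98 F [-0.8  0.  -0.4] gap 0.627 q7 -0.28
[233.93855382 316.62528929]
[227.1322784  348.44470958]
[331.19727854  -6.33038975]
```

View pics/w7.png

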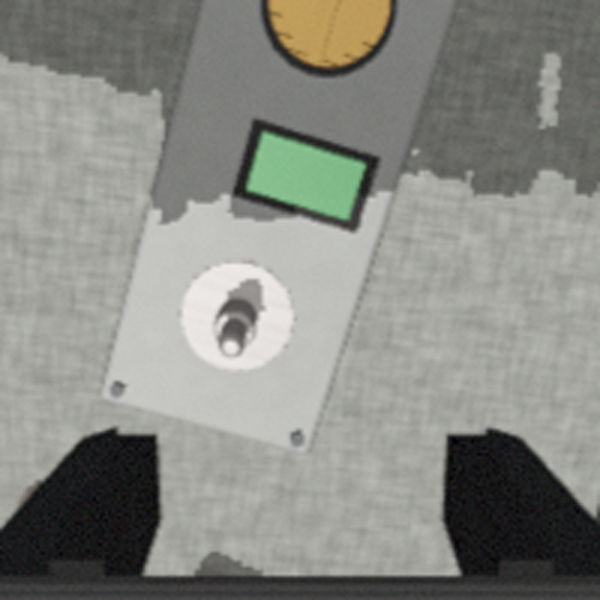

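Run:
```python
from h import *
d=np.load("pics/w7.npz");C=(W1[0],d["M"],d["p"]);f=lambda p,z:at(C,156+p[0]/3,80+p[1]/3,z)
print("foot",f((237,316),.024),"tip",f((231.5,345),.069))
im=cv2.imread("pics/w7_raw.png")[160:210,205:265].min(2);m=(im>190).astype('uint8')
c=max(cv2.findContours(m,0,cv2.CHAIN_APPROX_NONE)[0],key=len);e=cv2.fitEllipse(c);print(e,"foot ell",at(C,205+e[0][0],160+e[0][1],.024))
left([.516,.126,.10],np.radians(7))
```

```text
foot [ 0.6342731  -0.07861014  0.024     ] tip [ 0.63446081 -0.07761315  0.069     ]
((20.665374755859375, 25.367746353149414), (50.7899284362793, 54.352115631103516), 128.76856994628906) foot ell [ 0.62332466 -0.07990303  0.024     ]
left cm [-13.84  19.18  -5.83] turn [-0.012  0.025  0.002] t 19.02 F [ 0.7 -0.5  0.4] gap 0.622 q7 -0.28
```

Call:
move_arm(increments=[[[-2.3, 3.2, 0, -0.005, 0.01, 0, 0.25], [-2.3, 3.2, 0, -0.005, 0.01, 0, 0.25], [-2.3, 3.2, -1, 0, 0, 0, 0.25], [-2.3, 3.2, -1, 0, 0, 0, 0.25], [-2.3, 3.2, -1, 0, 0, 0, 0.25], [-2.3, 3.2, -1, 0, 0, 0, 0.25], [0, 0, 0, 0, 0, 0, 0.25], [0, 0, 0, 0, 0, 0, 0.25]]])

```text
clock: 20.02
tool_pos: [0.5082, 0.1431, 0.1223]
orientation: [2.063, 2.368, 0.02]
contact_force: [-0.3, -0.1, -0.3]
finger_gap: 0.627
```

```bash
python3 -c "
from h import *
left([.516,.126,.004],np.radians(7))"
```

```text
left cm [  0.78  -1.71 -11.83] turn [-0.009  0.009 -0.015] t 20.02 F [-0.3 -0.1 -0.3] gap 0.627 q7 -0.79
```

Call:
move_arm(increments=[[[0.7, -1.5, -2, -0.009, 0.009, -0.015, 0.25], [0, 0, -2, 0, 0, 0, 0.25], [0, 0, -2, 0, 0, 0, 0.25], [0, 0, 0, 0, 0, 0, 0.25], [0, 0, 0, 0, 0, 0, 0.25]]])

```text
clock: 20.65
tool_pos: [0.5199, 0.1179, 0.0575]
orientation: [2.095, 2.334, -0.007]
contact_force: [-0.5, -0.0, 0.2]
finger_gap: 0.625
```

Run:
```python
from h import *
left([.516,.126,.004],np.radians(7))
im,C=shot("wrist","w8");ring(C,im,(.516,.126),.022)
```

```text
left cm [-0.39  0.81 -5.35] turn [0.007 0.001 0.014] t 20.65 F [-0.5 -0.   0.2] gap 0.625 q7 -0.84
thr 130.0 guess px (252, 191)
[0.5157 0.1261] hole 12.8 0.9
[0.5478 0.1778] outer 30.3 0.56
```

Call:
move_arm(increments=[[[-0.3, 0.65, 0, 0.005, 0, 0.01, 0.25], [0, 0, 0, 0, 0, 0, 0.25], [0, 0, -1.5, 0, 0, 0, 0.25], [0, 0, 0, 0, 0, 0, 0.25], [0, 0, 0, 0, 0, 0, 0.25]]])

```text
clock: 21.32
tool_pos: [0.5176, 0.1251, 0.0428]
orientation: [2.084, 2.347, 0.002]
contact_force: [-0.0, 0.1, 0.9]
finger_gap: 0.625
```

```bash
python3 -c "
from h import *
left([.516,.126,.004],np.radians(7))"
```

```text
left cm [-0.16  0.09 -3.88] turn [0.001 0.003 0.003] t 21.32 F [-0.   0.1  0.9] gap 0.625 q7 -0.87
```

Call:
move_arm(increments=[[[-0.12, 0.08, -1.2, 0, 0, 0, 0.25], [0, 0, -1.2, 0, 0, 0, 0.25], [0, 0, -1.0, 0, 0, 0, 0.25], [0, 0, -0.3, 0, 0, 0, 0.25], [0, 0, 0, 0, 0, 0, 0.25], [0, 0, 0, 0, 0, 0, -1], [0, 0, 0, 0, 0, 0, -1], [0, 0, 0, 0, 0, 0, -1], [0, 0, 0, 0, 0, 0, -1], [0, 0, 0, 0, 0, 0, -1]]], newtons=20)

```text
clock: 22.58
tool_pos: [0.5167, 0.126, 0.0035]
orientation: [2.084, 2.347, 0.003]
contact_force: [0.8, 0.2, 0.0]
finger_gap: 0.082
```

```bash
python3 -c "
from h import *
left([.516,.126,.004],np.radians(7))"
```

```text
left cm [-0.07 -0.    0.05] turn [0.    0.004 0.003] t 22.57 F [0.8 0.2 0. ] gap 0.082 q7 -0.92
```

Run:
```python
from h import *
im,C=shot("wrist","w9",(56,40,456,340),2)
```

```text
(no output)
```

View pics/w9.png

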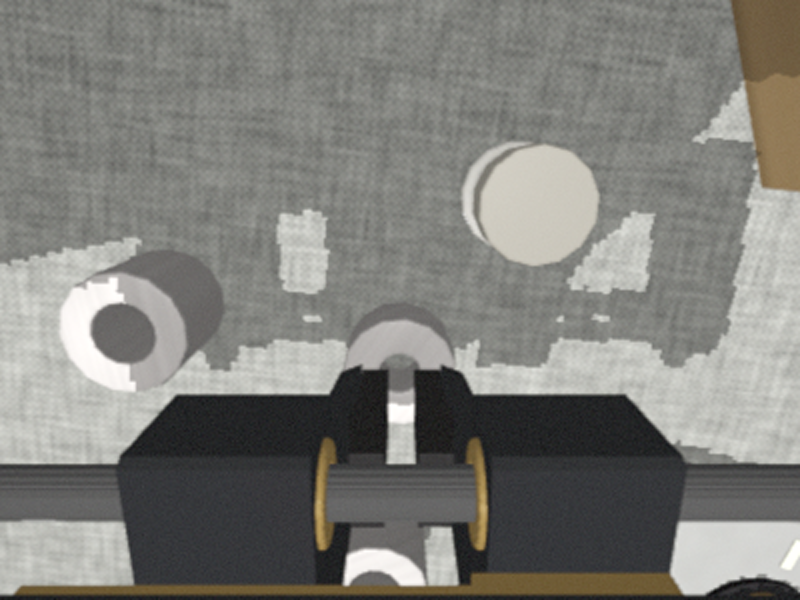

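The fingers shut above the sleeve's top, so they end higher than the nominal TCP suggests. I'll reopen and go lower while watching the force.

Call:
move_arm(increments=[[[0, 0, 0.3, 0, 0, 0, 0.25], [0, 0, 0, 0, 0, 0, 0.25], [0, 0, 0, 0, 0, 0, 0.25], [0, 0, 0, 0, 0, 0, 0.25], [0, 0, 0, 0, 0, 0, 0.25], [0, 0, -0.3, 0, 0, 0, 0.25], [0, 0, -0.4, 0, 0, 0, 0.25], [0, 0, 0, 0, 0, 0, 0.25]]])

```text
clock: 23.62
tool_pos: [0.5165, 0.126, -0.0009]
orientation: [2.084, 2.347, 0.003]
contact_force: [-0.4, -0.0, -0.5]
finger_gap: 0.621
```

```bash
python3 -c "
from h import *
print(r.grip_depth,[a for a in dir(r) if a[0]!='_'])
left([.516,.126,-.01],np.radians(7))
im,C=shot('wrist','w10');ring(C,im,(.516,.126),.022)"
```

```text
0.0187 ['MotionError', 'grip_depth', 'state']
left cm [-0.05  0.   -0.91] turn [0.001 0.004 0.003] t 23.62 F [-0.4 -0.  -0.5] gap 0.621 q7 -0.92
thr 148.0 guess px (255, 230)
[0.516  0.1267] hole 13.4 0.89
[0.5453 0.1706] outer 14.2 0.42
```

Call:
move_arm(increments=[[[0, 0, -0.5, 0, 0, 0, 0.25], [0, 0, 0, 0, 0, 0, 0.25], [0, 0, -0.4, 0, 0, 0, 0.25], [0, 0, 0, 0, 0, 0, 0.25]]])

```text
clock: 24.18
tool_pos: [0.5166, 0.126, -0.0105]
orientation: [2.084, 2.347, 0.003]
contact_force: [0.6, 0.4, 0.3]
finger_gap: 0.623
```

```bash
python3 -c "
from h import *
left([.516,.1262,-.014],np.radians(7))"
```

```text
left cm [-0.06  0.02 -0.35] turn [0.    0.004 0.003] t 24.18 F [0.6 0.4 0.3] gap 0.623 q7 -0.94
```

Call:
move_arm(increments=[[[0, 0, -0.2, 0, 0, 0, -1], [0, 0, 0, 0, 0, 0, -1], [0, 0, 0, 0, 0, 0, -1], [0, 0, 0, 0, 0, 0, -1], [0, 0, 0, 0, 0, 0, -1]]], newtons=20)

```text
clock: 24.8
tool_pos: [0.5168, 0.1261, -0.0124]
orientation: [2.084, 2.347, 0.004]
contact_force: [-1.7, 0.0, -0.3]
finger_gap: 0.084
```

```bash
python3 -c "
from h import *
left([.516,.1262,-.014],np.radians(7))
im,C=shot('wrist','w11');ring(C,im,(.516,.126),.022)"
```

```text
left cm [-0.08  0.01 -0.16] turn [0.    0.004 0.003] t 24.8 F [-1.7  0.  -0.3] gap 0.084 q7 -0.94
thr 95.0 guess px (255, 238)
[0.5212 0.088 ] outer 29.9 0.28
[0.5195 0.096 ] outer 21.7 0.0
```

The fingers' image puts their real ends about 33 mm behind the nominal TCP (gap width against pixel span gives a depth of 160 mm), so I have to go lower. I'll reopen and descend in steps.

Call:
move_arm(increments=[[[0, 0, 0.3, 0, 0, 0, 0.25], [0, 0, 0, 0, 0, 0, 0.25], [0, 0, 0, 0, 0, 0, 0.25], [0, 0, 0, 0, 0, 0, 0.25], [0, 0, 0, 0, 0, 0, 0.25], [-0.05, 0, -0.5, 0, 0, 0, 0.25], [0, 0, 0, 0, 0, 0, 0.25], [0, 0, -0.4, 0, 0, 0, 0.25], [0, 0, 0, 0, 0, 0, 0.25]]])

```text
clock: 25.98
tool_pos: [0.5161, 0.1261, -0.019]
orientation: [2.084, 2.347, 0.003]
contact_force: [0.3, -0.1, -0.0]
finger_gap: 0.626
```

```bash
python3 -c "
from h import *
left([.516,.1262,-.024],np.radians(7))
im,C=shot('wrist','w12');ring(C,im,(.516,.126),.022)"
```

```text
left cm [-0.01  0.01 -0.5 ] turn [0.    0.004 0.003] t 25.98 F [ 0.3 -0.1 -0. ] gap 0.626 q7 -0.95
thr 149.0 guess px (256, 243)
[0.5447 0.0875] outer 22.8 0.16
[0.4929 0.0815] outer 17.9 0.21
[0.5171 0.1233] outer 46.2 0.6
[0.516  0.1267] hole 13.4 0.89
```

Call:
move_arm(increments=[[[0, 0, -0.5, 0, 0, 0, 0.25], [0, 0, 0, 0, 0, 0, 0.25], [0, 0, 0, 0, 0, 0, -1], [0, 0, 0, 0, 0, 0, -1], [0, 0, 0, 0, 0, 0, -1], [0, 0, 0, 0, 0, 0, -1], [0, 0, 0, 0, 0, 0, -1]]], newtons=20)

```text
clock: 26.9
tool_pos: [0.5163, 0.1261, -0.0241]
orientation: [2.084, 2.347, 0.004]
contact_force: [-0.6, 0.6, -0.4]
finger_gap: 0.409
```

```bash
python3 -c "
from h import *
left([.516,.1262,-.024],np.radians(7))
im,C=shot('wrist','w13',(156,140,356,290),4);ring(C,im,(.516,.126),.022)"
```

```text
left cm [-0.03  0.01  0.01] turn [0.    0.004 0.004] t 26.9 F [-0.6  0.6 -0.4] gap 0.409 q7 -0.95
thr 116.0 guess px (256, 247)
[0.5218 0.0874] outer 45.7 0.11
[0.5159 0.1261] hole 11.6 0.72
[0.5168 0.1215] hole 45.2 0.76
```

Gripped: the gap is 36 mm. Lifting it and carrying it to the pin.

Call:
move_arm(increments=[[[0, 0, 1.5, 0, 0, 0, -1], [0, 0, 2.5, 0, 0, 0, -1], [0, 0, 3, 0, 0, 0, -1], [1.5, -2.5, 1, 0, 0, 0, -1], [1.8, -3, 0, 0, 0, 0, -1], [1.8, -3, 0, 0, 0, 0, -1], [1.8, -3, 0, 0, 0, 0, -1], [1.8, -3, 0, 0, 0, 0, -1], [1.3, -2.5, 0, 0, 0, 0, -1], [0.6, -1.2, 0, 0, 0, 0, -1], [0, 0, 0, 0, 0, 0, -1], [0, 0, 0, 0, 0, 0, -1]]], newtons=25)

```text
clock: 28.45
tool_pos: [0.6235, -0.06, 0.0694]
orientation: [2.077, 2.351, 0.011]
contact_force: [-0.3, 0.2, -0.6]
finger_gap: 0.41
```

```bash
python3 -c "
from h import *
left([.6343,-.0783,.045],np.radians(7))
im,C=shot('wrist','w14');s=r.state();p=s['tool_pos'];ring(C,im,p,p[2]+.046)"
```

```text
left cm [ 1.08 -1.83 -2.44] turn [-0.002  0.008 -0.001] t 28.45 F [-0.3  0.2 -0.6] gap 0.41 q7 -0.4
thr 120.0 guess px (257, 247)
[ 0.6282 -0.099 ] outer 44.8 0.1
[ 0.623  -0.0604] hole 12.4 0.74
```

Call:
move_arm(increments=[[[0.5, -0.85, 0, 0, 0.006, 0, -1], [0.4, -0.6, 0, 0, 0, 0, -1], [0, 0, 0, 0, 0, 0, -1], [0, 0, 0, 0, 0, 0, -1]]])

```text
clock: 29.0
tool_pos: [0.6328, -0.073, 0.0694]
orientation: [-2.075, -2.358, -0.005]
contact_force: [-0.3, 0.0, -1.2]
finger_gap: 0.409
```

```bash
python3 -c "
from h import *
left([.6347,-.078,.045],np.radians(7))"
```

```text
left cm [ 0.19 -0.5  -2.44] turn [-0.003  0.001 -0.005] t 29.0 F [-0.3  0.  -1.2] gap 0.409 q7 -0.36
```

Call:
move_arm(increments=[[[0.18, -0.48, 0, 0, 0, 0, -1], [0, 0, 0, 0, 0, 0, -1], [0, 0, -1, 0, 0, 0, -1], [0, 0, 0, 0, 0, 0, -1]]])

```text
clock: 29.5
tool_pos: [0.6341, -0.078, 0.0584]
orientation: [-2.074, -2.357, -0.004]
contact_force: [-0.6, 0.5, -1.2]
finger_gap: 0.404
```

```bash
python3 -c "
from h import *
left([.6347,-.078,.045],np.radians(7))"
```

```text
left cm [ 0.06 -0.   -1.34] turn [-0.003  0.    -0.005] t 29.5 F [-0.6  0.5 -1.2] gap 0.404 q7 -0.36
```

Call:
move_arm(increments=[[[0.05, 0, -0.8, 0, 0, 0, -1], [0, 0, -0.6, 0, 0, 0, -1], [0, 0, -0.5, 0, 0, 0, -1], [0, 0, 0, 0, 0, 0, -1]]])

```text
clock: 30.0
tool_pos: [0.6344, -0.0776, 0.0376]
orientation: [-2.073, -2.357, -0.003]
contact_force: [-0.2, -0.4, -1.0]
finger_gap: 0.409
```

```bash
python3 -c "
from h import *
left([.6347,-.078,.022],np.radians(7))"
```

```text
left cm [ 0.03 -0.04 -1.56] turn [-0.003 -0.    -0.006] t 30.0 F [-0.2 -0.4 -1. ] gap 0.409 q7 -0.38
```

Call:
move_arm(increments=[[[0, 0, -0.6, 0, 0, 0, -1], [0, 0, -0.6, 0, 0, 0, -1], [0, 0, -0.3, 0, 0, 0, -1], [0, 0, 0, 0, 0, 0, -1]]])

```text
clock: 30.5
tool_pos: [0.6348, -0.0776, 0.0219]
orientation: [-2.074, -2.358, -0.004]
contact_force: [0.5, -1.1, 0.4]
finger_gap: 0.406
```

```bash
python3 -c "
from h import *
left([.6347,-.078,.022],np.radians(7))"
```

```text
left cm [-0.01 -0.04  0.01] turn [-0.003  0.    -0.006] t 30.5 F [ 0.5 -1.1  0.4] gap 0.406 q7 -0.39
```

Now at the step height; press a little to see whether it stops.

Call:
move_arm(increments=[[[0, 0, -0.4, 0, 0, 0, -1], [0, 0, -0.4, 0, 0, 0, -1], [0, 0, 0, 0, 0, 0, -1]]])

```text
clock: 30.88
tool_pos: [0.6354, -0.0777, 0.0214]
orientation: [2.074, 2.357, 0.002]
contact_force: [-0.4, -0.4, -1.6]
finger_gap: 0.407
```

```bash
python3 -c "
from h import *
left([.6347,-.078,.022],np.radians(7))
im,C=shot('wrist','w15');s=r.state();p=s['tool_pos'];ring(C,im,p,p[2]+.046)"
```

```text
left cm [-0.07 -0.03  0.06] turn [ 0.     0.003 -0.005] t 30.88 F [-0.4 -0.4 -1.6] gap 0.407 q7 -0.39
thr 117.0 guess px (256, 247)
[ 0.6402 -0.1165] outer 44.9 0.11
[ 0.6354 -0.0772] hole 11.9 0.9
```

It stopped on the step, so this one has the narrow bore and goes to the dish.

Call:
move_arm(increments=[[[0, 0, 1.5, 0, 0, 0, -1], [0, 0, 2, 0, 0, 0, -1], [0, 0, 2, 0, 0, 0, -1], [0, 0, 1, 0, 0, 0, -1], [-1.5, -3, 0, 0, 0, 0, -1], [-2.2, -4, 0, 0, 0, 0, -1], [-2.2, -4, 0, 0, 0, 0, -1], [-2.2, -4, 0, 0, 0, 0, -1], [-2.2, -4, 0, 0, 0, 0, -1], [-2.2, -4, 0, 0, 0, 0, -1], [-1.5, -2.5, 0, 0, 0, 0, -1], [-1, -1.5, 0, 0, 0, 0, -1], [0, 0, 0, 0, 0, 0, -1], [0, 0, 0, 0, 0, 0, -1]]])

```text
clock: 32.67
tool_pos: [0.4845, -0.3522, 0.0968]
orientation: [2.066, 2.355, 0.016]
contact_force: [0.3, 0.0, -0.4]
finger_gap: 0.402
```

Run:
```python
from h import *
left([.466,-.386,-.018],np.radians(0))
im,C=shot('wrist','w16')
g=im.min(2);m=(g>150).astype('uint8');c=cv2.findContours(m,0,cv2.CHAIN_APPROX_NONE)[0]
for k in sorted(c,key=len)[-3:]:
    e=cv2.fitEllipse(k);print(len(k),np.round(e[0]),np.round(e[1]),at(C,*e[0],.02).round(3))
print(proj(C,[.466,-.341,.02]))
```

```text
left cm [ -1.85  -3.38 -11.48] turn [-0.001  0.013 -0.13 ] t 32.67 F [ 0.3  0.  -0.4] gap 0.402 q7 0.09
472 [449.  92.] [71. 90.] [ 0.645 -0.242  0.02 ]
666 [ 42. 129.] [ 92. 321.] [ 0.285 -0.322  0.02 ]
971 [236. 163.] [132. 137.] [ 0.464 -0.33   0.02 ]
[237.45411712 174.43068033]
```

Call:
move_arm(increments=[[[-0.8, -1.6, -2, 0, 0.01, 0, -1], [-0.7, -1.4, -2, 0, 0, 0, -1], [0, 0, -2, 0, 0, 0, -1], [0, 0, -1, 0, 0, 0, -1], [0, 0, 0, 0, 0, 0, -1]]])

```text
clock: 33.35
tool_pos: [0.4685, -0.3814, 0.0199]
orientation: [-2.066, -2.363, -0.005]
contact_force: [-0.6, 0.2, -0.6]
finger_gap: 0.405
```

```bash
python3 -c "
from h import *
left([.466,-.386,-.018],np.radians(7))"
```

```text
left cm [-0.25 -0.46 -3.79] turn [-0.004 -0.    -0.012] t 33.35 F [-0.6  0.2 -0.6] gap 0.405 q7 0.08
```

Call:
move_arm(increments=[[[-0.2, -0.3, -1.3, 0, 0, 0, -1], [0, 0, -1.3, 0, 0, 0, -1], [0, 0, -0.8, 0, 0, 0, -1], [0, 0, -0.3, 0, 0, 0, -1], [0, 0, 0, 0, 0, 0, -1], [0, 0, 0, 0, 0, 0, 0.1], [0, 0, 0, 0, 0, 0, 0.1], [0, 0, 0, 0, 0, 0, 0.1], [0, 0, 1, 0, 0, 0, 0.1], [0, 0, 2, 0, 0, 0, 0.1], [0, 0, 3, 0, 0, 0, 0.1], [0, 0, 2, 0, 0, 0, 0.1], [0, 0, 0, 0, 0, 0, 0.1]]])

```text
clock: 34.98
tool_pos: [0.4701, -0.3849, 0.07]
orientation: [2.062, 2.363, 0.009]
contact_force: [0.1, 0.0, -0.4]
finger_gap: 0.552
```

```bash
python3 -c "
from h import *
left([.428,-.041,.05],np.radians(7))
im,C=shot('wrist','w17');ring(C,im,(.466,-.386),.027)"
```

```text
left cm [-4.21 34.39 -2.  ] turn [-0.001  0.008 -0.014] t 34.98 F [ 0.1  0.  -0.4] gap 0.552 q7 0.13
thr 112.0 guess px (251, 199)
[ 0.4674 -0.3855] hole 11.7 0.67
[ 0.4672 -0.3785] hole 31.7 0.95
```

Call:
move_arm(increments=[[[-0.3, 3, 0, 0, 0.004, -0.01, 0.25], [-0.5, 4, 0, 0, 0.004, 0, 0.25], [-0.5, 4, 0, 0, 0, 0, 0.25], [-0.5, 4, 0, 0, 0, 0, 0.25], [-0.5, 4, 0, 0, 0, 0, 0.25], [-0.5, 4, 0, 0, 0, 0, 0.25], [-0.5, 4, 0, 0, 0, 0, 0.25], [-0.4, 3, -1, 0, 0, 0, 0.25], [-0.2, 1.5, -1, 0, 0, 0, 0.25], [0, 0, 0, 0, 0, 0, 0.25], [0, 0, 0, 0, 0, 0, 0.25]]])

```text
clock: 36.4
tool_pos: [0.4243, -0.0608, 0.0446]
orientation: [-2.074, -2.347, 0.004]
contact_force: [-0.2, -0.2, 0.3]
finger_gap: 0.626
```

```bash
cat >> h.py <<'E'
def see(X,h,name):
    im,C=shot('wrist',name);ring(C,im,X,h)
E
python3 -c "
from h import *
left([.428,-.041,-.02],np.radians(7))
see((.428,-.041),.027,'w18')"
```

```text
left cm [ 0.37  1.98 -6.46] turn [-0.004 -0.009 -0.001] t 36.4 F [-0.2 -0.2  0.3] gap 0.626 q7 -0.73
thr 114.0 guess px (264, 184)
[ 0.4284 -0.0421] hole 19.3 0.97
```

Call:
move_arm(increments=[[[0.3, 1.3, -1, 0, -0.005, 0, 0.25], [0.05, 0.3, 0, 0, 0, 0, 0.25], [0, 0, 0, 0, 0, 0, 0.25], [0, 0, 0, 0, 0, 0, 0.25]]])

```text
clock: 36.95
tool_pos: [0.4286, -0.0491, 0.0355]
orientation: [-2.088, -2.343, -0.002]
contact_force: [-0.9, -0.3, -0.1]
finger_gap: 0.625
```

```bash
python3 -c "
from h import *
left([.4282,-.0421,-.02],np.radians(7))
see((.428,-.042),.027,'w19')"
```

```text
left cm [-0.04  0.7  -5.55] turn [-0.003 -0.002  0.007] t 36.95 F [-0.9 -0.3 -0.1] gap 0.625 q7 -0.78
thr 112.0 guess px (256, 203)
[ 0.4282 -0.0425] hole 17.8 0.82
```

Call:
move_arm(increments=[[[0, 0.62, -1, 0, 0, 0, 0.25], [0, 0, -1, 0, 0, 0, 0.25], [0, 0, 0, 0, 0, 0, 0.25]]])

```text
clock: 37.38
tool_pos: [0.4291, -0.0443, 0.0158]
orientation: [-2.092, -2.341, -0.003]
contact_force: [0.0, -0.3, 0.3]
finger_gap: 0.624
```

```bash
python3 -c "
from h import *
left([.4282,-.0423,-.02],np.radians(7))
see((.428,-.042),.027,'w20')"
```

```text
left cm [-0.09  0.2  -3.58] turn [-0.003 -0.     0.01 ] t 37.38 F [ 0.  -0.3  0.3] gap 0.624 q7 -0.87
thr 110.0 guess px (255, 219)
[ 0.4282 -0.0422] hole 17.7 0.85
```

Call:
move_arm(increments=[[[-0.08, 0.19, 0, 0, 0, 0, 0.25], [0, 0, -1.2, 0, 0, 0, 0.25], [0, 0, -1.2, 0, 0, 0, 0.25], [0, 0, -0.9, 0, 0, 0, 0.25], [0, 0, 0, 0, 0, 0, 0.25], [0, 0, 0, 0, 0, 0, -1], [0, 0, 0, 0, 0, 0, -1], [0, 0, 0, 0, 0, 0, -1], [0, 0, 0, 0, 0, 0, -1]]], newtons=25)

```text
clock: 38.55
tool_pos: [0.4296, -0.0433, -0.0078]
orientation: [-2.094, -2.34, -0.0]
contact_force: [0.1, 0.6, -0.6]
finger_gap: 0.194
```

```bash
python3 -c "
from h import *
left([.6343,-.0778,.065],np.radians(7))
p=r.state()['tool_pos'];print(p);see(p,.027,'w21')"
```

```text
left cm [20.47 -3.45  7.28] turn [-0.001 -0.001  0.012] t 38.55 F [ 0.1  0.6 -0.6] gap 0.194 q7 -1.56
[ 0.42958947 -0.04334804 -0.00781589]
thr 75.0 guess px (256, 238)
[ 0.4345 -0.0876] outer 23.6 0.09
[ 0.4274 -0.0321] hole 28.5 0.91
```

```bash
python3 -c "
from h import *
print(r.state()['q'].round(2))"
```

```text
[ 0.12  0.9  -0.2   2.27  1.67  0.15 -1.56]
```

Call:
move_arm(increments=[[[0, 0, 0.5, 0, 0, 0, 0.25], [0, 0, 0, 0, 0, 0, 0.25], [0, 0, 0, 0, 0, 0, 0.25], [0, 0, 0, 0, 0, 0, 0.25], [0, 0, 0, 0, 0, 0, 0.25]]])

```text
clock: 39.22
tool_pos: [0.4295, -0.0433, -0.0032]
orientation: [-2.094, -2.34, 0.0]
contact_force: [-0.6, -0.2, -1.1]
finger_gap: 0.624
```

```bash
python3 -c "
from h import *
print(r.state()['q'].round(2))
left([.4282,-.0423,-.018],np.radians(7))
see((.428,-.042),.027,'w22')"
```

```text
[ 0.09  0.88 -0.16  2.27  1.62  0.12 -1.52]
left cm [-0.13  0.1  -1.48] turn [-0.001 -0.001  0.012] t 39.23 F [-0.6 -0.2 -1.1] gap 0.624 q7 -1.52
thr 110.0 guess px (254, 232)
[ 0.4347 -0.0894] outer 36.2 0.0
[ 0.4283 -0.0418] hole 18.0 0.84
```

Call:
move_arm(increments=[[[-0.1, 0.1, -0.5, 0, 0, 0, 0.25], [0, 0, -0.5, 0, 0, 0, 0.25], [0, 0, -0.5, 0, 0, 0, 0.25], [0, 0, -0.4, 0, 0, 0, 0.25], [0, 0, 0, 0, 0, 0, 0.25]]])

```text
clock: 39.9
tool_pos: [0.4284, -0.0425, -0.0234]
orientation: [-2.095, -2.339, 0.0]
contact_force: [-0.4, -0.1, -0.3]
finger_gap: 0.629
```

```bash
python3 -c "
from h import *
print(r.state()['q'].round(2))
left([.4282,-.0423,-.018],np.radians(7))"
```

```text
[ 0.17  0.94 -0.29  2.27  1.76  0.24 -1.66]
left cm [-0.02  0.02  0.54] turn [-0.001 -0.002  0.012] t 39.9 F [-0.4 -0.1 -0.3] gap 0.629 q7 -1.66
```

Call:
move_arm(increments=[[[0, 0, 0, 0, 0, 0, -1], [0, 0, 0, 0, 0, 0, -1], [0, 0, 0, 0, 0, 0, -1], [0, 0, 0, 0, 0, 0, -1], [0, 0, 0, 0, 0, 0, -1], [0, 0, 1, 0, 0, 0, -1], [0, 0, 1, 0, 0, 0, -1], [0.5, 0, 1.5, 0, 0, 0, -1], [1, 0, 2, 0, 0, 0, -1], [1.5, 0, 2, 0, 0, 0, -1], [2, 0, 2, 0, 0, 0, -1], [2, -0.5, 0, 0, 0, 0, -1], [0, 0, 0, 0, 0, 0, -1]]], newtons=25)

```text
clock: 41.52
tool_pos: [0.4973, -0.048, 0.0721]
orientation: [-2.092, -2.339, 0.005]
contact_force: [-0.7, 0.2, -1.6]
finger_gap: 0.417
```

```bash
python3 -c "
from h import *
print(r.state()['q'].round(2))
left([.6343,-.0778,.065],np.radians(7))
p=r.state()['tool_pos'];print(p);see(p,p[2]+.0504,'w23')"
```

```text
[ 0.34  0.8  -0.56  2.03  0.83  0.55 -0.71]
left cm [13.7  -2.98 -0.71] turn [ 0.    -0.005  0.011] t 41.52 F [-0.7  0.2 -1.6] gap 0.417 q7 -0.71
[ 0.49730008 -0.04801081  0.07209024]
thr 98.0 guess px (256, 251)
[ 0.4978 -0.0852] outer 40.6 0.15
[ 0.4973 -0.0464] outer 34.5 0.78
[ 0.4974 -0.0484] hole 16.9 0.7
[ 0.5179 -0.0197] outer 30.1 0.77
[ 0.4714 -0.0247] outer 33.7 0.72
```

Call:
move_arm(increments=[[[2, -0.4, 0, 0, 0, 0, -1], [2.5, -0.6, 0, 0, 0, 0, -1], [2.5, -0.6, 0, 0, 0, 0, -1], [2.5, -0.6, 0, 0, 0, 0.01, -1], [1.6, -0.4, 0, 0, 0, 0, -1], [0.6, -0.2, 0, 0, 0, 0, -1], [0, 0, 0, 0, 0, 0, -1], [0, 0, 0, 0, 0, 0, -1]]])

```text
clock: 42.58
tool_pos: [0.6012, -0.0742, 0.0671]
orientation: [-2.057, -2.353, 0.035]
contact_force: [-0.2, 0.7, -2.3]
finger_gap: 0.42
```

```bash
python3 -c "
from h import *
left([.6347,-.0777,.045],np.radians(7))"
```

```text
left cm [ 3.35 -0.35 -2.21] turn [ 0.006 -0.027 -0.012] t 42.58 F [-0.2  0.7 -2.3] gap 0.42 q7 -0.46
```

Call:
move_arm(increments=[[[1.0, -0.1, 0, 0.003, -0.014, -0.01, -1], [1.0, -0.1, 0, 0.003, -0.013, 0, -1], [0.8, -0.1, 0, 0, 0, 0, -1], [0, 0, 0, 0, 0, 0, -1], [0, 0, 0, 0, 0, 0, -1]]])

```text
clock: 43.2
tool_pos: [0.6305, -0.0773, 0.0673]
orientation: [2.079, 2.354, 0.002]
contact_force: [0.4, 0.4, -1.8]
finger_gap: 0.417
```

```bash
python3 -c "
from h import *
left([.6347,-.0777,.045],np.radians(7))"
```

```text
left cm [ 0.42 -0.04 -2.23] turn [-0.     0.001 -0.002] t 43.2 F [ 0.4  0.4 -1.8] gap 0.417 q7 -0.44
```

Call:
move_arm(increments=[[[0.38, -0.03, 0, 0, 0, 0, -1], [0, 0, 0, 0, 0, 0, -1], [0, 0, -0.9, 0, 0, 0, -1], [0, 0, -0.9, 0, 0, 0, -1], [0, 0, -0.8, 0, 0, 0, -1], [0, 0, 0, 0, 0, 0, -1]]])

```text
clock: 43.95
tool_pos: [0.6333, -0.0777, 0.0386]
orientation: [-2.079, -2.355, 0.001]
contact_force: [0.7, 0.3, -0.5]
finger_gap: 0.419
```

```bash
python3 -c "
from h import *
left([.6347,-.0777,.001],np.radians(7))"
```

```text
left cm [ 0.14 -0.   -3.76] turn [-0.    -0.001 -0.002] t 43.95 F [ 0.7  0.3 -0.5] gap 0.419 q7 -0.46
```

Call:
move_arm(increments=[[[0.1, 0, -0.6, 0, 0, 0, -1], [0, 0, -0.6, 0, 0, 0, -1], [0, 0, -0.5, 0, 0, 0, -1], [0, 0, -0.5, 0, 0, 0, -1], [0, 0, -0.5, 0, 0, 0, -1], [0, 0, 0, 0, 0, 0, -1]]])

```text
clock: 44.7
tool_pos: [0.6345, -0.0777, 0.0098]
orientation: [-2.079, -2.355, 0.0]
contact_force: [-0.0, 0.0, -0.9]
finger_gap: 0.416
```

```bash
python3 -c "
from h import *
left([.6347,-.0777,.001],np.radians(7))"
```

```text
left cm [ 0.02  0.   -0.88] turn [-0.    -0.001 -0.002] t 44.7 F [-0.   0.  -0.9] gap 0.416 q7 -0.49
```

Past the step, so it is wide. Going all the way down, then lifting it off.

Call:
move_arm(increments=[[[0, 0, -0.4, 0, 0, 0, -1], [0, 0, -0.4, 0, 0, 0, -1], [0, 0, -0.3, 0, 0, 0, -1], [0, 0, -0.2, 0, 0, 0, -1], [0, 0, 0, 0, 0, 0, -1]]])

```text
clock: 45.32
tool_pos: [0.6348, -0.0779, 0.0012]
orientation: [2.079, 2.353, -0.002]
contact_force: [0.7, -0.3, -1.6]
finger_gap: 0.413
```

```bash
python3 -c "
from h import *
left([.45,.30,.09],np.radians(7));C=cam('top')
for z in (.02,.0): print([at(C,90+a/3,70+b/3,z)[:2].round(3) for a,b in [(193,257),(218,408),(18,444)]])"
```

```text
left cm [-18.48  37.79   8.88] turn [ 0.002  0.001 -0.002] t 45.33 F [ 0.7 -0.3 -1.6] gap 0.413 q7 -0.5
[array([0.525, 0.257]), array([0.401, 0.234]), array([0.372, 0.395])]
[array([0.529, 0.262]), array([0.403, 0.238]), array([0.373, 0.403])]
```

Call:
move_arm(increments=[[[0, 0, 1, 0, 0, 0, -1], [0, 0, 2, 0, 0, 0, -1], [0, 0, 2, 0, 0, 0, -1], [0, 0, 2, 0, 0, 0, -1], [0, 0, 1.5, 0, 0, 0, -1], [-1.2, 2.5, 0, 0, 0, 0, -1], [-1.7, 4, 0, 0, 0, 0, -1], [-1.7, 4, 0, 0, 0, 0, -1], [-1.7, 4, 0, 0, 0, 0, -1], [-1.7, 4, 0, 0, 0, 0, -1], [-1.7, 4, 0, 0, 0, 0, -1], [-1.7, 4, 0, 0, 0, 0, -1], [-1.7, 4, 0, 0, 0, 0, -1], [-1.7, 4, 0, 0, 0, 0, -1], [-1.7, 4, 0, 0, 0, 0, -1], [-1.2, 3, 0, 0, 0, 0, -1], [-0.6, 1.5, 0, 0, 0, 0, -1], [0, 0, 0, 0, 0, 0, -1], [0, 0, 0, 0, 0, 0, -1]]])

```text
clock: 47.7
tool_pos: [0.4505, 0.363, 0.1035]
orientation: [2.08, 2.338, 0.016]
contact_force: [-0.1, -1.3, -1.3]
finger_gap: 0.415
```

```bash
python3 -c "
from h import *
left([.441,.373,-.0165],np.radians(7));print(r.state()['q'].round(2))"
```

```text
left cm [ -0.95   1.   -12.  ] turn [0.    0.016 0.006] t 47.7 F [-0.1 -1.3 -1.3] gap 0.415 q7 -1.27
[-0.43  0.81 -0.58  1.8   0.67  0.72 -1.27]
```

Call:
move_arm(increments=[[[-0.8, 0.8, -2, 0, 0.012, 0, -1], [0, 0, -2.5, 0, 0, 0, -1], [0, 0, -2, 0, 0, 0, -1], [0, 0, -1.3, 0, 0, 0, -1], [0, 0, 0, 0, 0, 0, -1]]])

```text
clock: 48.32
tool_pos: [0.443, 0.3657, 0.0185]
orientation: [2.094, 2.336, -0.006]
contact_force: [-1.1, -0.7, -0.6]
finger_gap: 0.419
```

```bash
python3 -c "
from h import *
left([.441,.373,-.0175],np.radians(7))"
```

```text
left cm [-0.2   0.73 -3.6 ] turn [0.006 0.    0.013] t 48.33 F [-1.1 -0.7 -0.6] gap 0.419 q7 -1.37
```

Call:
move_arm(increments=[[[-0.15, 0.5, -1.2, 0.004, 0, 0, -1], [0, 0, -1.2, 0, 0, 0, -1], [0, 0, -0.8, 0, 0, 0, -1], [0, 0, -0.3, 0, 0, 0, -1], [0, 0, 0, 0, 0, 0, 0.1], [0, 0, 0, 0, 0, 0, 0.1], [0, 0, 0, 0, 0, 0, 0.1], [0, 0, 1, 0, 0, 0, 0.1], [0, 0, 2, 0, 0, 0, 0.1], [0, 0, 2.5, 0, 0, 0, 0.1], [0, 0, 2, 0, 0, 0, 0.1], [0, 0, 0, 0, 0, 0, 0.1]]])

```text
clock: 49.82
tool_pos: [0.4431, 0.3732, 0.0633]
orientation: [2.097, 2.338, 0.009]
contact_force: [0.2, -0.1, 0.3]
finger_gap: 0.55
```

```bash
python3 -c "
from h import *
left([.516,.050,.05],np.radians(7));see((.441,.371),.032,'w24')"
```

```text
left cm [  7.29 -32.32  -1.33] turn [-0.004  0.005  0.013] t 49.83 F [ 0.2 -0.1  0.3] gap 0.55 q7 -1.33
thr 102.0 guess px (253, 205)
[0.3866 0.3535] outer 23.1 0.08
[0.442  0.3703] hole 17.0 0.75
[0.4417 0.3758] hole 35.0 0.91
```

Call:
move_arm(increments=[[[0.6, -2.5, 0, 0, 0, 0.01, 0.25], [0.9, -4, 0, 0, 0, 0, 0.25], [0.9, -4, 0, 0, 0, 0, 0.25], [0.9, -4, 0, 0, 0, 0, 0.25], [0.9, -4, 0, 0, 0, 0, 0.25], [0.9, -4, 0, 0, 0, 0, 0.25], [0.9, -4, 0, 0, 0, 0, 0.25], [0.6, -2.5, 0, 0, 0, 0, 0.25], [0.4, -1.5, 0, 0, 0, 0, 0.25], [0, 0, -1, 0, 0, 0, 0.25], [0, 0, -1, 0, 0, 0, 0.25], [0, 0, 0, 0, 0, 0, 0.25]]])

```text
clock: 51.38
tool_pos: [0.5079, 0.06, 0.0338]
orientation: [-2.073, -2.35, 0.006]
contact_force: [0.2, 0.2, -0.4]
finger_gap: 0.622
```

```bash
python3 -c "
from h import *
left([.516,.050,.05],np.radians(7));see((.516,.050),.032,'w25')"
```

```text
left cm [ 0.81 -1.    1.62] turn [-0.002 -0.008 -0.003] t 51.38 F [ 0.2  0.2 -0.4] gap 0.622 q7 -0.94
thr 143.0 guess px (266, 230)
[0.5163 0.0493] hole 17.4 0.93
```

Call:
move_arm(increments=[[[0.4, -0.5, 0, 0, -0.006, 0, 0.25], [0.4, -0.45, 0, 0, 0, 0, 0.25], [0, 0, 0, 0, 0, 0, 0.25], [0, 0, -0.8, 0, 0, 0, 0.25], [0, 0, 0, 0, 0, 0, 0.25]]])

```text
clock: 52.05
tool_pos: [0.5172, 0.0514, 0.0263]
orientation: [-2.075, -2.356, -0.004]
contact_force: [-0.4, -0.0, -0.2]
finger_gap: 0.628
```

```bash
python3 -c "
from h import *
left([.5163,.0493,-.018],np.radians(7));see((.516,.050),.032,'w26')"
```

```text
left cm [-0.09 -0.21 -4.43] turn [-0.003  0.    -0.005] t 52.05 F [-0.4 -0.  -0.2] gap 0.628 q7 -0.93
thr 145.0 guess px (254, 221)
[0.5164 0.0495] hole 17.8 0.95
```

Call:
move_arm(increments=[[[-0.08, -0.18, 0, 0, 0, 0, 0.25], [0, 0, -1.2, 0, 0, 0, 0.25], [0, 0, -1.2, 0, 0, 0, 0.25], [0, 0, -1.2, 0, 0, 0, 0.25], [0, 0, -0.6, 0, 0, 0, 0.25], [0, 0, 0, 0, 0, 0, 0.25], [0, 0, 0, 0, 0, 0, -1], [0, 0, 0, 0, 0, 0, -1], [0, 0, 0, 0, 0, 0, -1], [0, 0, 0, 0, 0, 0, -1]]])

```text
clock: 53.35
tool_pos: [0.5164, 0.0499, -0.0185]
orientation: [-2.074, -2.357, -0.005]
contact_force: [0.1, -0.4, -1.5]
finger_gap: 0.417
```

```bash
python3 -c "
from h import *
left([.6347,-.0777,.07],np.radians(7));p=r.state()['tool_pos'];print(p);see(p,.032,'w27')"
```

```text
left cm [ 11.83 -12.76   8.85] turn [-0.004  0.    -0.005] t 53.35 F [ 0.1 -0.4 -1.5] gap 0.417 q7 -1.02
[ 0.51636595  0.04992494 -0.01850762]
thr 120.0 guess px (256, 251)
[0.521  0.0134] outer 46.8 0.13
[0.5163 0.0486] hole 16.4 0.79
```

Call:
move_arm(increments=[[[0, 0, 1.5, 0, 0, 0, -1], [0, 0, 2.5, 0, 0, 0, -1], [0, 0, 2.5, 0, 0, 0, -1], [1, -1, 2, 0, 0, 0, -1], [2, -2.2, 0, 0, 0, 0, -1], [2.2, -2.4, 0, 0, 0, 0, -1], [2.2, -2.4, 0, 0, 0, 0, -1], [2, -2.2, 0, 0, 0, 0, -1], [1.3, -1.4, 0, 0, 0, 0, -1], [0.6, -0.6, 0, 0, 0, 0, -1], [0, 0, 0, 0, 0, 0, -1], [0, 0, 0, 0, 0, 0, -1]]])

```text
clock: 54.9
tool_pos: [0.6293, -0.0747, 0.08]
orientation: [-2.067, -2.361, -0.009]
contact_force: [0.4, -0.1, -1.1]
finger_gap: 0.419
```

```bash
python3 -c "
from h import *
left([.6347,-.0773,.055],np.radians(7))"
```

```text
left cm [ 0.54 -0.26 -2.5 ] turn [-0.007  0.001 -0.011] t 54.9 F [ 0.4 -0.1 -1.1] gap 0.419 q7 -0.43
```

Call:
move_arm(increments=[[[0.5, -0.22, 0, -0.005, 0, -0.008, -1], [0, 0, 0, 0, 0, 0, -1], [0, 0, -1, 0, 0, 0, -1], [0, 0, 0, 0, 0, 0, -1]]])

```text
clock: 55.4
tool_pos: [0.6335, -0.0749, 0.0694]
orientation: [-2.074, -2.357, -0.002]
contact_force: [-0.5, 0.1, -1.5]
finger_gap: 0.418
```

```bash
python3 -c "
from h import *
left([.6347,-.0775,.055],np.radians(7))"
```

```text
left cm [ 0.12 -0.26 -1.44] turn [-0.002 -0.001 -0.005] t 55.4 F [-0.5  0.1 -1.5] gap 0.418 q7 -0.44
```

Call:
move_arm(increments=[[[0.1, -0.24, 0, 0, 0, 0, -1], [0, 0, 0, 0, 0, 0, -1], [0, 0, -0.9, 0, 0, 0, -1], [0, 0, -0.8, 0, 0, 0, -1], [0, 0, -0.6, 0, 0, 0, -1], [0, 0, 0, 0, 0, 0, -1]]])

```text
clock: 56.15
tool_pos: [0.6341, -0.0776, 0.0441]
orientation: [-2.074, -2.356, -0.001]
contact_force: [-0.8, -0.3, -2.0]
finger_gap: 0.416
```

```bash
python3 -c "
from h import *
left([.6347,-.0775,.006],np.radians(7))"
```

```text
left cm [ 0.06  0.01 -3.81] turn [-0.002 -0.002 -0.005] t 56.15 F [-0.8 -0.3 -2. ] gap 0.416 q7 -0.46
```

Call:
move_arm(increments=[[[0.05, 0, -0.6, 0, 0, 0, -1], [0, 0, -0.6, 0, 0, 0, -1], [0, 0, -0.6, 0, 0, 0, -1], [0, 0, -0.6, 0, 0, 0, -1], [0, 0, -0.5, 0, 0, 0, -1], [0, 0, 0, 0, 0, 0, -1]]])

```text
clock: 56.9
tool_pos: [0.6344, -0.0774, 0.013]
orientation: [-2.073, -2.356, -0.001]
contact_force: [0.5, 0.1, -1.5]
finger_gap: 0.417
```

```bash
python3 -c "
from h import *
left([.6347,-.0775,.006],np.radians(7))"
```

```text
left cm [ 0.03 -0.01 -0.7 ] turn [-0.002 -0.002 -0.006] t 56.9 F [ 0.5  0.1 -1.5] gap 0.417 q7 -0.49
```

Wide as well. I'll take it down to the foot, then on to the tray.

Call:
move_arm(increments=[[[0, 0, -0.4, 0, 0, 0, -1], [0, 0, -0.3, 0, 0, 0, -1], [0, 0, -0.3, 0, 0, 0, -1], [0, 0, -0.2, 0, 0, 0, -1], [0, 0, 0, 0, 0, 0, -1]]])

```text
clock: 57.52
tool_pos: [0.6346, -0.0773, 0.0056]
orientation: [-2.075, -2.358, 0.001]
contact_force: [-0.7, 0.1, -1.8]
finger_gap: 0.42
```

```bash
python3 -c "
from h import *
left([.6347,-.0775,.006],np.radians(7))"
```

```text
left cm [ 0.01 -0.02  0.04] turn [-0.    -0.001 -0.005] t 57.52 F [-0.7  0.1 -1.8] gap 0.42 q7 -0.5
```

Call:
move_arm(increments=[[[0, 0, 1, 0, 0, 0, -1], [0, 0, 2, 0, 0, 0, -1], [0, 0, 2, 0, 0, 0, -1], [0, 0, 2, 0, 0, 0, -1], [0, 0, 1, 0, 0, 0, -1], [-1.2, 2.5, 0, 0, 0, 0, -1], [-1.8, 4, 0, 0, 0, 0, -1], [-1.8, 4, 0, 0, 0, 0, -1], [-1.8, 4, 0, 0, 0, 0, -1], [-1.8, 4, 0, 0, 0, 0, -1], [-1.8, 4, 0, 0, 0, 0, -1], [-1.8, 4, 0, 0, 0, 0, -1], [-1.8, 4, 0, 0, 0, 0, -1], [-1.8, 4, 0, 0, 0, 0, -1], [-1.4, 3, 0, 0, 0, 0, -1], [-0.8, 1.5, 0, 0, 0, 0, -1], [0, 0, 0, 0, 0, 0, -1], [0, 0, 0, 0, 0, 0, -1]]])

```text
clock: 59.78
tool_pos: [0.4546, 0.3205, 0.0979]
orientation: [2.079, 2.344, 0.01]
contact_force: [-0.4, 0.3, -1.5]
finger_gap: 0.42
```

```bash
python3 -c "
from h import *
left([.449,.326,-.012],np.radians(7))"
```

```text
left cm [ -0.56   0.55 -10.99] turn [0.001 0.011 0.002] t 59.77 F [-0.4  0.3 -1.5] gap 0.42 q7 -1.25
```

Call:
move_arm(increments=[[[-0.5, 0.3, -2, 0, 0.008, 0, -1], [0, 0, -2.5, 0, 0, 0, -1], [0, 0, -2, 0, 0, 0, -1], [0, 0, -0.8, 0, 0, 0, -1], [0, 0, 0, 0, 0, 0, -1]]])

```text
clock: 60.4
tool_pos: [0.451, 0.3166, 0.0184]
orientation: [2.092, 2.338, -0.008]
contact_force: [1.2, 0.4, -1.2]
finger_gap: 0.421
```

```bash
python3 -c "
from h import *
left([.449,.324,-.013],np.radians(7))"
```

```text
left cm [-0.2   0.74 -3.14] turn [ 0.007 -0.     0.011] t 60.4 F [ 1.2  0.4 -1.2] gap 0.421 q7 -1.36
```

Call:
move_arm(increments=[[[-0.1, 0.5, -1, 0.004, 0, 0.005, -1], [0, 0, -1.0, 0, 0, 0, -1], [0, 0, -0.8, 0, 0, 0, -1], [0, 0, -0.3, 0, 0, 0, -1], [0, 0, 0, 0, 0, 0, 0.1], [0, 0, 0, 0, 0, 0, 0.1], [0, 0, 0, 0, 0, 0, 0.1], [0, 0, 1, 0, 0, 0, 0.1], [0, 0, 2, 0, 0, 0, 0.1], [0, 0, 2.5, 0, 0, 0, 0.1], [0, 0, 2, 0, 0, 0, 0.1], [0, 0, 0, 0, 0, 0, 0.1]]])

```text
clock: 61.9
tool_pos: [0.4515, 0.3235, 0.0671]
orientation: [2.088, 2.345, 0.006]
contact_force: [-0.2, 0.5, -1.0]
finger_gap: 0.553
```

```bash
python3 -c "
from h import *
left([.435,.136,.05],np.radians(7));see((.449,.322),.037,'w28')"
```

```text
left cm [ -1.65 -18.75  -1.71] turn [-0.002  0.004  0.006] t 61.9 F [-0.2  0.5 -1. ] gap 0.553 q7 -1.3
thr 94.0 guess px (253, 205)
[0.3948 0.3154] outer 30.7 0.09
[0.451  0.3198] hole 16.8 0.71
[0.4494 0.3333] hole 26.4 0.81
[0.4419 0.3731] hole 19.2 0.94
```

Call:
move_arm(increments=[[[-0.2, -2, 0, 0, 0.004, 0, 0.25], [-0.4, -3.5, 0, 0, 0, 0, 0.25], [-0.4, -3.5, 0, 0, 0, 0, 0.25], [-0.4, -3.5, 0, 0, 0, 0, 0.25], [-0.2, -2, 0, 0, 0, 0, 0.25], [-0.1, -1, -1, 0, 0, 0, 0.25], [0, 0, -1, 0, 0, 0, 0.25], [0, 0, 0, 0, 0, 0, 0.25]]])

```text
clock: 62.95
tool_pos: [0.4288, 0.1545, 0.0415]
orientation: [-2.09, -2.34, 0.019]
contact_force: [-0.0, -0.1, 1.3]
finger_gap: 0.624
```

```bash
python3 -c "
from h import *
left([.435,.136,.05],np.radians(7));see((.435,.136),.037,'w29');print(r.state()['q'].round(2))"
```

```text
left cm [ 0.62 -1.85  0.85] turn [ 0.007 -0.011  0.009] t 62.95 F [-0.  -0.1  1.3] gap 0.624 q7 -1.3
thr 109.0 guess px (262, 238)
[0.4352 0.1358] hole 17.3 0.93
[0.4355 0.1568] hole 34.0 0.83
[-0.2   0.81 -0.41  2.17  0.95  0.36 -1.3 ]
```

Call:
move_arm(increments=[[[0.3, -0.8, 0, 0.004, -0.008, 0.005, 0.25], [0.3, -0.8, 0, 0, 0, 0, 0.25], [0, 0, 0, 0, 0, 0, 0.25], [0, 0, -0.8, 0, 0, 0, 0.25], [0, 0, 0, 0, 0, 0, 0.25]]])

```text
clock: 63.62
tool_pos: [0.4362, 0.139, 0.0338]
orientation: [-2.085, -2.35, 0.001]
contact_force: [-0.6, 0.1, 1.4]
finger_gap: 0.619
```

```bash
python3 -c "
from h import *
left([.4352,.1358,-.014],np.radians(7));see((.435,.136),.037,'w30')"
```

```text
left cm [-0.1  -0.32 -4.78] turn [ 0.    -0.     0.003] t 63.62 F [-0.6  0.1  1.4] gap 0.619 q7 -1.3
thr 113.0 guess px (254, 222)
[0.4352 0.1359] hole 17.7 0.96
```

Call:
move_arm(increments=[[[-0.1, -0.28, 0, 0, 0, 0, 0.25], [0, 0, -1.2, 0, 0, 0, 0.25], [0, 0, -1.2, 0, 0, 0, 0.25], [0, 0, -1.2, 0, 0, 0, 0.25], [0, 0, -0.4, 0, 0, 0, 0.25], [0, 0, 0, 0, 0, 0, 0.25]]])

```text
clock: 64.42
tool_pos: [0.4352, 0.1365, -0.0064]
orientation: [-2.084, -2.351, -0.002]
contact_force: [-0.9, -0.5, -0.5]
finger_gap: 0.628
```

```bash
python3 -c "
from h import *
left([.4352,.1358,-.014],np.radians(7));print(r.state()['q'].round(2))"
```

```text
left cm [-0.   -0.07 -0.76] turn [-0.001  0.001  0.002] t 64.42 F [-0.9 -0.5 -0.5] gap 0.628 q7 -1.46
[-0.3   0.89 -0.16  2.2   1.18  0.14 -1.46]
```

Call:
move_arm(increments=[[[0, -0.06, -0.4, 0, 0, 0, 0.25], [0, 0, -0.4, 0, 0, 0, 0.25], [0, 0, 0, 0, 0, 0, 0.25], [0, 0, 0, 0, 0, 0, -1], [0, 0, 0, 0, 0, 0, -1], [0, 0, 0, 0, 0, 0, -1], [0, 0, 0, 0, 0, 0, -1]]], newtons=25)

```text
clock: 65.3
tool_pos: [0.4357, 0.136, -0.0142]
orientation: [-2.085, -2.35, -0.004]
contact_force: [1.0, 0.0, -0.7]
finger_gap: 0.399
```

```bash
python3 -c "
from h import *
left([.6347,-.0775,.075],np.radians(7));p=r.state()['tool_pos'];print(p,r.state()['q'].round(2));see(p,.037,'w31')"
```

```text
left cm [ 19.9  -21.35   8.92] turn [-0.002  0.002  0.003] t 65.3 F [ 1.   0.  -0.7] gap 0.399 q7 -1.52
[ 0.43567862  0.13598188 -0.01419214] [-0.34  0.91 -0.11  2.2   1.24  0.09 -1.52]
thr 85.0 guess px (256, 251)
[0.44   0.0997] outer 45.6 0.14
[0.4353 0.1375] outer 33.8 0.77
[0.4354 0.1359] hole 16.8 0.87
```

Call:
move_arm(increments=[[[0, 0, 1, 0, 0, 0, -1], [0, 0, 1.5, 0, 0, 0, -1], [0.4, 0, 2, 0, 0, 0, -1], [1, -0.5, 2, 0, 0, 0, -1], [1.5, -1.5, 2, 0, 0, 0, -1], [2.2, -2.3, 1, 0, 0, 0, -1], [2.4, -2.6, 0, 0, 0, 0, -1], [2.4, -2.6, 0, 0, 0, 0, -1], [2.4, -2.6, 0, 0, 0, 0, -1], [2.4, -2.6, 0, 0, 0, 0, -1], [2, -2.2, 0, 0, 0, 0, -1], [1.2, -1.3, 0, 0, 0, 0, -1], [0, 0, 0, 0, 0, 0, -1], [0, 0, 0, 0, 0, 0, -1]]])

```text
clock: 67.1
tool_pos: [0.6133, -0.0558, 0.0815]
orientation: [-2.08, -2.347, 0.012]
contact_force: [-1.0, 0.2, -1.2]
finger_gap: 0.401
```

```bash
python3 -c "
from h import *
left([.6347,-.0775,.048],np.radians(7));p=r.state()['tool_pos'];see(p,p[2]+.0512,'w32')"
```

```text
left cm [ 2.14 -2.17 -3.35] turn [ 0.002 -0.009  0.002] t 67.1 F [-1.   0.2 -1.2] gap 0.401 q7 -0.51
thr 126.0 guess px (255, 252)
[ 0.6176 -0.0924] outer 44.7 0.14
[ 0.6136 -0.0541] outer 33.5 0.76
[ 0.6137 -0.0558] hole 17.4 0.86
```

Call:
move_arm(increments=[[[0.9, -0.9, 0, 0.002, -0.007, 0, -1], [0.8, -0.8, 0, 0, 0, 0, -1], [0.2, -0.2, 0, 0, 0, 0, -1], [0, 0, 0, 0, 0, 0, -1], [0, 0, 0, 0, 0, 0, -1]]])

```text
clock: 67.78
tool_pos: [0.6329, -0.0747, 0.0817]
orientation: [-2.079, -2.353, 0.002]
contact_force: [-0.1, 0.3, -2.1]
finger_gap: 0.4
```

```bash
python3 -c "
from h import *
left([.6345,-.0775,.048],np.radians(7))"
```

```text
left cm [ 0.16 -0.28 -3.37] turn [-0.    -0.002 -0.001] t 67.78 F [-0.1  0.3 -2.1] gap 0.4 q7 -0.45
```

Call:
move_arm(increments=[[[0.15, -0.26, 0, 0, 0, 0, -1], [0, 0, 0, 0, 0, 0, -1], [0, 0, -1, 0, 0, 0, -1], [0, 0, -1, 0, 0, 0, -1], [0, 0, -0.9, 0, 0, 0, -1], [0, 0, 0, 0, 0, 0, -1]]])

```text
clock: 68.53
tool_pos: [0.6334, -0.077, 0.0498]
orientation: [-2.077, -2.353, 0.004]
contact_force: [-0.3, -0.0, -1.7]
finger_gap: 0.403
```

```bash
python3 -c "
from h import *
left([.6345,-.0775,.010],np.radians(7))"
```

```text
left cm [ 0.11 -0.05 -3.98] turn [-0.    -0.004 -0.002] t 68.53 F [-0.3 -0.  -1.7] gap 0.403 q7 -0.48
```

Call:
move_arm(increments=[[[0.1, -0.04, -0.6, 0, -0.003, 0, -1], [0, 0, -0.6, 0, 0, 0, -1], [0, 0, -0.6, 0, 0, 0, -1], [0, 0, -0.6, 0, 0, 0, -1], [0, 0, -0.6, 0, 0, 0, -1], [0, 0, -0.3, 0, 0, 0, -1], [0, 0, 0, 0, 0, 0, -1]]])

```text
clock: 69.4
tool_pos: [0.6347, -0.0773, 0.0146]
orientation: [-2.079, -2.355, 0.0]
contact_force: [-0.2, -0.5, -1.8]
finger_gap: 0.404
```

```bash
python3 -c "
from h import *
left([.6345,-.0775,.010],np.radians(7))"
```

```text
left cm [-0.02 -0.02 -0.46] turn [-0.    -0.    -0.002] t 69.4 F [-0.2 -0.5 -1.8] gap 0.404 q7 -0.51
```

Call:
move_arm(increments=[[[0, 0, -0.3, 0, 0, 0, -1], [0, 0, -0.3, 0, 0, 0, -1], [0, 0, -0.2, 0, 0, 0, -1], [0, 0, 0, 0, 0, 0, -1]]])

```text
clock: 69.9
tool_pos: [0.6348, -0.0774, 0.0103]
orientation: [2.078, 2.354, -0.002]
contact_force: [-0.1, -1.0, -2.0]
finger_gap: 0.405
```

```bash
python3 -c "
from h import *
left([.6345,-.0775,.010],np.radians(7))"
```

```text
left cm [-0.03 -0.01 -0.03] turn [ 0.002  0.    -0.002] t 69.9 F [-0.1 -1.  -2. ] gap 0.405 q7 -0.51
```

Call:
move_arm(increments=[[[0, 0, 1, 0, 0, 0, -1], [0, 0, 2, 0, 0, 0, -1], [0, 0, 2, 0, 0, 0, -1], [0, 0, 2, 0, 0, 0, -1], [0, 0, 1, 0, 0, 0, -1], [-1.2, 2.5, 0, 0, 0, 0, -1], [-1.9, 4, 0, 0, 0, 0, -1], [-1.9, 4, 0, 0, 0, 0, -1], [-1.9, 4, 0, 0, 0, 0, -1], [-1.9, 4, 0, 0, 0, 0, -1], [-1.9, 4, 0, 0, 0, 0, -1], [-1.9, 4, 0, 0, 0, 0, -1], [-1.9, 4, 0, 0, 0, 0, -1], [-1.4, 2.7, 0, 0, 0, 0, -1], [-0.8, 1.2, 0, 0, 0, 0, -1], [0, 0, 0, 0, 0, 0, -1], [0, 0, 0, 0, 0, 0, -1]]])

```text
clock: 72.03
tool_pos: [0.4662, 0.2734, 0.1024]
orientation: [2.081, 2.34, 0.01]
contact_force: [0.9, -0.4, -1.4]
finger_gap: 0.406
```

```bash
python3 -c "
from h import *
left([.459,.275,-.008],np.radians(7))
C=cam('wrist');im=shot('wrist','w33')[0];ring(C,im,(.451,.32),.037)"
```

```text
left cm [ -0.72   0.16 -11.04] turn [0.002 0.012 0.005] t 72.03 F [ 0.9 -0.4 -1.4] gap 0.406 q7 -1.22
thr 176.0 guess px (244, 139)
[0.4371 0.339 ] outer 11.2 0.55
[0.3925 0.3251] outer 38.1 0.05
```

Call:
move_arm(increments=[[[-0.6, 0.1, -2, 0, 0.01, 0, -1], [0, 0, -2.5, 0, 0, 0, -1], [0, 0, -1.2, 0, 0, 0, -1], [0, 0, -0.8, 0, 0, 0, -1], [0, 0, 0, 0, 0, 0, -1]]])

```text
clock: 72.7
tool_pos: [0.4645, 0.2689, 0.0358]
orientation: [2.096, 2.332, -0.0]
contact_force: [0.0, -0.5, -0.5]
finger_gap: 0.399
```

Run:
```python
from h import *
left([.459,.275,-.009],np.radians(7))
im,C=shot('wrist','w34',(96,0,356,260),2.3)
```

```text
left cm [-0.55  0.61 -4.48] turn [0.004 0.004 0.016] t 72.7 F [ 0.  -0.5 -0.5] gap 0.399 q7 -1.32
```

View pics/w34.png

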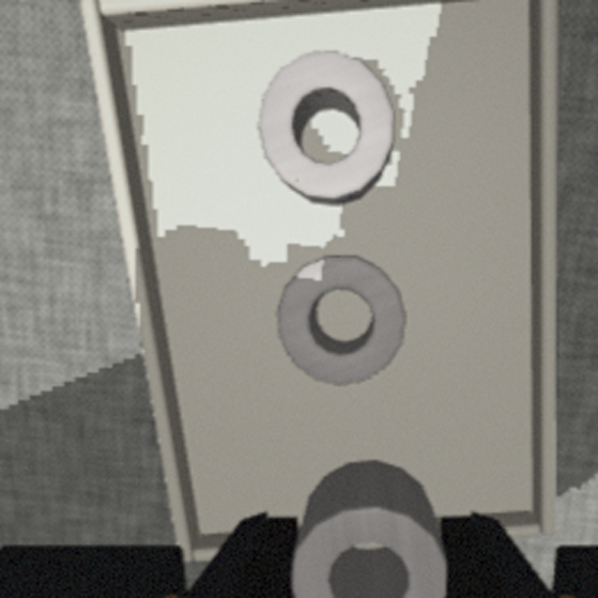

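The tray holds two upright sleeves, at px (326,126) and (341,318). The third is held near the tray's near wall, whose floor edge is at px y≈518, so I'll check the clearance.

Run:
```python
from h import *
C=cam('wrist')
f=lambda u,v,z:at(C,96+u/2.3,v/2.3,z)[:2].round(4)
print("near wall floor",f(350,521,.005),"rim",f(350,530,.02),"mid sleeve",f(341,318,.037),"far",f(326,126,.032),"left rim at mid",f(150,340,.02),"right",f(542,300,.02))
```

```text
near wall floor [0.4605 0.2475] rim [0.4605 0.2507] mid sleeve [0.4513 0.3223] far [0.4424 0.3716] left rim at mid [0.3926 0.3077] right [0.5113 0.3326]
```

Call:
move_arm(increments=[[[-0.4, 0.75, 0, 0.003, 0.003, 0.008, -1], [0, 0, 0, 0, 0, 0, -1], [0, 0, -1, 0, 0, 0, -1], [0, 0, 0, 0, 0, 0, -1]]])

```text
clock: 73.25
tool_pos: [0.4611, 0.2783, 0.027]
orientation: [2.088, 2.345, 0.006]
contact_force: [-0.3, 0.9, -1.1]
finger_gap: 0.401
```

```bash
python3 -c "
from h import *
left([.460,.277,-.0085],np.radians(7))"
```

```text
left cm [-0.11 -0.13 -3.55] turn [-0.002  0.004  0.007] t 73.25 F [-0.3  0.9 -1.1] gap 0.401 q7 -1.34
```

Down onto the floor, release, and retreat upward and back.

Call:
move_arm(increments=[[[0, -0.1, -1.1, 0, 0, 0, -1], [0, 0, -1, 0, 0, 0, -1], [0, 0, -0.9, 0, 0, 0, -1], [0, 0, -0.5, 0, 0, 0, -1], [0, 0, 0, 0, 0, 0, 0.1], [0, 0, 0, 0, 0, 0, 0.1], [0, 0, 0, 0, 0, 0, 0.1], [0, 0, 0, 0, 0, 0, 0.1], [0, 0, 1, 0, 0, 0, 0.1], [0, 0, 2, 0, 0, 0, 0.1], [0, 0, 3, 0, 0, 0, 0.1], [0, 0, 4, 0, 0, 0, 0.1], [0, -3, 3, 0, 0, 0, 0.1], [0, -4, 3, 0, 0, 0, 0.1], [0, -4, 2, 0, 0, 0, 0.1], [0, -3, 2, 0, 0, 0, 0.1], [0, -2, 0, 0, 0, 0, 0.1], [0, 0, 0, 0, 0, 0, 0.1]]])

```text
clock: 75.5
tool_pos: [0.46, 0.1129, 0.202]
orientation: [2.083, 2.344, 0.012]
contact_force: [0.4, -0.0, -0.2]
finger_gap: 0.551
```

Run:
```python
from h import *
left([.46,.13,.2],np.radians(7))
w,_=shot('wrist','w35',(0,0,512,260),1.1)
t,_=shot('top','t35');s,_=shot('scene','s35')
a=cv2.resize(w[:250,:,::-1],(800,390),interpolation=cv2.INTER_CUBIC)[:330]
b=cv2.resize(t[60:230,70:460,::-1],(400,174)) 
b=cv2.resize(t[40:240,80:440,::-1],(400,222),interpolation=cv2.INTER_CUBIC)
c=cv2.resize(s[150:350,60:420,::-1],(400,222),interpolation=cv2.INTER_CUBIC)
cv2.imwrite("pics/final.png",np.vstack([a,np.hstack([b,c])]))
```

```text
left cm [ 0.    1.71 -0.2 ] turn [-0.002  0.009  0.005] t 75.5 F [ 0.4 -0.  -0.2] gap 0.551 q7 -0.86
```

View pics/final.png

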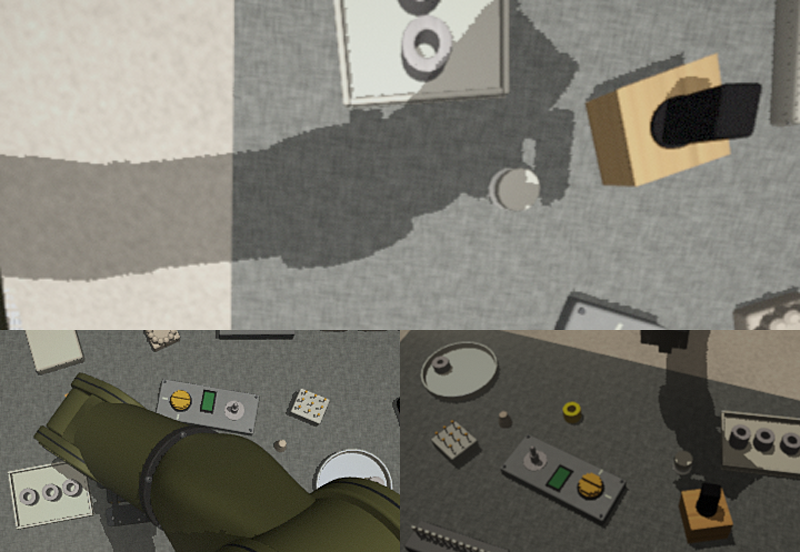

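All three cameras agree: three sleeves stand in the tray and one in the dish. The driver is upright in its stand, and the die, the jar and the yellow look-alike are where they were. I'm handing in the job.

```bash
python3 -c "
from h import *
job.finish_job();print(r.state()['clock'])"
```

```text
the job is handed in; nothing more can be done
the job is handed in; nothing more can be done
```

The job is handed in, at about 75.6 s of the 210 s allowed. No verdict was reported.

- **Selector and screwdriver:** I turned the selector clockwise with the screwdriver until the turning moment rose from 0.07 to 0.28 N m at the stop. The pictures show the slot a quarter turn on; I did not measure its final angle to the degree. The driver is back upright in its stand and let go.
- **Sleeves:** I tried them on the pin in order of height, as told apart by camera triangulation.

| Sleeve | On the pin | Placed in |
|---|---|---|
| 22 mm | stopped on the step | round dish |
| 27 mm | went down to the gauge's top | rectangular tray |
| 32 mm | went down to the gauge's top | rectangular tray |
| 37 mm | went down to the gauge's top | rectangular tray |

- **Last checks:** The final pictures show three sleeves in the tray and one in the dish. The driver is in its stand, the die, jar and yellow look-alike are in place, and the gripper is clear of everything.
- **What disagreed:** The fingers' real ends sit about 35 mm behind the stated tool point. Because of that, my first two closes on the 22 mm sleeve shut above it without moving it. The first descent on the 27 mm sleeve stalled near a wrist singularity, and the fingers shut above it too. I went lower and both grips then held.

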